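Nest the steel storage boxes and close the end stop

ROBOT

A 7-joint arm with a two-finger parallel gripper is mounted at the origin on the work surface. World frame = base frame: x ahead of the robot, y to its left, z up, the work surface at z = 0. Lengths are in m, angles in rad, forces in N, time in s.
With the tool pointing down it reaches from about 0.35 to 0.9 m from the base axis. Payload 8.1 kg.
Tool frame: the origin (TCP) lies midway between the tips of the shut fingers; the grasp point (between the pads) lies arm.hold_point_z behind it (arm.hold_point_z is the distance from the TCP to the grasp point, in m); z points along the fingers, x is the direction in which the jaws open and shut, and the axes are right-handed (so a half turn about z gives the same grasp; the last joint's range is limited). The gripper opens to 92 mm and grips with 3 to 60 N. Pads are 19 mm wide; open, the fingers measure 130 mm over their backs; the gripper's body (75 mm by 190 mm) begins 47 mm behind the grasp point.
Start: joints at [-1.29, 0.434, 0.025, 1.573, -0.012, 1.134, -0.075], TCP at [0.234, 0.58, 0.205] pointing down, gripper open.
Joint ranges: [-2.62, 2.62], [-0.44, 2.09], [-1.27, 1.32], [0.08, 2.57], [-1.32, 4.46], [0.12, 2], [-2.74, 2.74]. Speed limits (rad/s): [2.22, 2.22, 3.01, 3.01, 3.14, 3.14, 3.14].

INTERFACE

Orientations are given as a rotation vector (axis times angle).
In Python, from cell import arm gives the robot as it stands.
- The arm moves only by the shell command python3 -m pendant 'ROWS' [FORCE]. ROWS is JSON, a list of rows, each an object with "dp": the shift along the tool's x, y, z in m, a list of three; "rotation": the turn, a rotation vector about the tool's x, y, z in rad, a list of three; "fingers": the closure, from -1 (fully open) to 1 (shut). In form: [{"dp": [x, y, z], "rotation": [rx, ry, rz], "fingers": fingers}, ...]. A call has 1 to 20 rows; each row is the pose to reach, as a shift and turn from the pose measured when the call began, along the tool's axes at that moment; what a row does not reach only later rows make up. A row lasts 1/8 s, in which the tool goes at most 62.5 mm and 10.7 degrees, less where a joint would pass 70% of its speed; a pose out of reach is approached as far as the arm can. A call with a gripper value outside its range is refused whole. The fingers move at their own pace and stop on an object; FORCE is the grip in N (left out, the last holds). Time passes only in rows, so rows that repeat a pose let the fingers close. It gives the time, the measured TCP pose, the force and the opening at its end, in the units of the state.
- arm.observe(): the state, without advancing time (a new reading comes with each control period).
- arm.get_image(name): name is "scene" or "side" or "wrist"; returns the picture (384x512x3 uint8, blue, green, red); there is no depth.
- arm.camera_params(name): a dict with "camera_matrix" (3x3 intrinsics, pixels), "rvec" (rotation vector, rad) and "tvec" (3), from world to camera coordinates, as OpenCV has them. Camera axes: x right, y down, z forward; pixel columns grow to the right and rows downward; lengths in m; the calibration is good to about 2 mm. A picture is of the moment at which its call begins: read the wrist's pose just before it. camera_params takes no time and is no camera call; for the wrist camera it gives the pose at the moment of the call.
- arm.sign_off(): hands the job in, once; it reports no verdict.
The state is a dict: "clock": time; "joints": joint angles; "dq": joint speeds; "joint_efforts": joint torques, N m; "position": TCP position; "ee_rot": TCP orientation; "force": force on the tool from outside, world axes, zero at the start; "ft_torque": the same for the moment, N m; "width": opening from 0.0 (shut) to 1.0 (fully open).
Only numpy, scipy, OpenCV 4.12 (cv2) and the standard library are available. Lean on these libraries where they do the work, as an engineer would, in place of code of your own. Each camera call takes 0.05 s, during which the arm holds its last target.

TASK

Pack away the set of three steel storage boxes, largest first: the largest already stands in the orange-railed bay, so set the middle box inside it, then the small box with the handle inside the middle one, each lowered gently and sitting flat on the floor of the box around it. Then slide the bay's end stop along until the nested set is held snug and square between the stop and the fixed end wall, let go, and leave the other things on the table where they are.

Things in the scene. Friction and masses are not known exactly. Their poses are not given: they have to be found in the camera images.
- bay: Storage bay fixed to the table: a dark steel floor 6 mm thick, 340 mm long (its y) between two orange rails 30 mm high and 150 mm apart inside, with a fixed orange end wall 105 mm high at its +y end. Its origin is on the table, midway between the rails; its y axis runs along the bay towards the end wall, whose inner face is at y = +190 mm; x runs across, z up. The bay is open at its -y end.
- stop (a joint): Position in m of the bay's sliding end stop, a dark steel plate 146 mm wide, 15 mm thick, top 106 mm above the table, that stands upright across the bay. 0 = farthest from the end wall, its face then 280 mm from the wall's; it grows as the stop slides towards the wall (bay +y). With the largest box squeezed squarely between stop and wall it reads 0.100. It slides stiffly (about 2 N, and 10 N or so more when it pushes the loaded boxes along) and stays where it is left.
- stop_push (a point): Point on the stop's outer face (the one away from the end wall), mid-width, 80 mm above the table: where to push. Axes as the bay's.
- large_center (a point): Centre, half-way up, of the largest box: open-topped plain steel box 140 (x) x 180 (y) x 90 mm high, walls and floor 4 mm, no handle, about 0.45 kg. It stands loose on the bay's floor, long side along the bay, with some room at both ends.
- middle_center (a point): Centre, half-way up the walls, of the middle box: open-topped plain steel box 116 (x) x 156 (y) x 85 mm high, walls and floor 4 mm, about 0.3 kg (the true mass varies). In the middle of its long -x wall a flat upright lug, 8 mm thick (x), 50 mm wide (y), rises 60 mm above the rim, its mid-plane at x = -56 mm: lift the box by it. It fits the largest box with 8 mm to spare all round, either way round.
- small_center (a point): Centre, half-way up the walls, of the small box: open-topped plain steel box 92 (x) x 132 (y) x 80 mm high, walls and floor 4 mm, about 0.25 kg (the true mass varies). A fixed arched handle crosses it over its centre: a bar 84 mm long (x), 10 mm thick (y) and 12 mm high, the bar's centre 89 mm above this point (its top 135 mm above the table at the start). It fits the middle box with 8 mm to spare all round, either way round.
- middle: The middle box again: centre of its underside (42.5 mm below its centre).
- small: The small box again: centre of its underside (40 mm below its centre).
- collar: Bystander, leave alone: short round galvanised duct collar, 100 mm across, 80 mm high, open at both ends, standing on the table. Origin: centre of its underside.
- tape: Bystander, leave alone: roll of grey tape lying flat, 100 mm across, 45 mm high. Origin: centre of its underside.
- can: Bystander, leave alone: grey spray can, 64 mm across, about 150 mm high, standing. Origin: centre of its underside.
- carton: Bystander, leave alone: small closed cardboard carton, 120 x 170 x 90 mm high, with a paper band. Origin: centre of its underside.
- mallet: Bystander, leave alone: mallet with a wooden handle and black head, 260 mm long, lying on the table. Origin: on the table under its middle; handle towards its -x.
- wrench: Bystander, leave alone: steel wrench, 190 mm long, lying on the table. Origin: on the table under its middle.
- jbox: Bystander, leave alone: grey plastic junction box with a white lid, 90 x 90 x 54 mm high. Origin: centre of its underside.
Mind the look-alikes: they are no part of the job. Leave any green look-alike of the middle alone.

How it is judged:
By the outcome, as a careful person would: the job done as asked, in the order asked, and still so for the second after the job is handed in, with the robot touching nothing.
It also fails if it takes over 72 s, if anything falls off the work surface, if the arm or the gripper's body presses on something with over 40 N, if the wrist force passes 120 N, or if a joint passes its speed limit or range.

## Working session

There is one attempt and no reset: what is moved stays moved. The work goes in short steps, Python scripts to look and compute and a shell command to move; the robot and the scene stay as the last step left them, time stands still between calls to the robot, and variables do not carry over. Pictures are saved under pics/ and viewed, and the job is handed in when it is done.

```bash
ls; mkdir -p pics
python3 - <<'E'
from cell import arm
import cv2,numpy as np
print(arm.observe(), arm.hold_point_z)
for n in ("scene","side","wrist"):
    p=arm.camera_params(n); im=arm.get_image(n); cv2.imwrite(f"pics/{n}0.png",im)
    R=cv2.Rodrigues(np.array(p["rvec"]))[0]; print(n,p["camera_matrix"],-R.T@np.array(p["tvec"]).ravel(),R)
E
```

```text
pics
{'clock': 0.0, 'joints': array([-1.28961354,  0.43525878,  0.02495723,  1.57408948, -0.01158791,
        1.13398817, -0.07511315]), 'dq': array([ 7.19020655e-04,  1.78744324e-03,  1.11445522e-03, -7.33260992e-05,
        6.36340073e-04, -1.52018060e-03,  2.77659260e-04]), 'joint_efforts': array([-3.60808790e-04, -6.67847228e+01,  9.84704643e-01, -3.14456820e+01,
       -6.05943007e-02,  4.27150168e-02,  1.51003110e-04]), 'position': array([0.23386754, 0.57901126, 0.20402552]), 'ee_rot': array([ 2.60354579e+00,  1.75635281e+00, -1.94059134e-03]), 'force': array([-0.0690995 ,  0.24268097,  0.15528053]), 'ft_torque': array([-0.01263226,  0.0399164 ,  0.00856272]), 'width': 1.0016499743893579} 0.0188
scene [[409.20112956   0.         256.5357466 ]
 [  0.         409.20112956 188.8049231 ]
 [  0.           0.           1.        ]] [ 1.24185848 -0.63001531  0.93312034] [[ 0.60300895  0.79765592  0.0111909 ]
 [ 0.52529024 -0.38647107 -0.75809649]
 [-0.60037519  0.46301744 -0.65204638]]
side [[359.1794581    0.         254.05296577]
 [  0.         359.1794581  191.57756476]
 [  0.           0.           1.        ]] [ 0.42659737 -0.8151804   0.71366503] [[ 0.99772956 -0.06699193  0.00691438]
 [-0.03672639 -0.62726887 -0.77793633]
 [ 0.05645263  0.77591613 -0.62830506]]
wrist [[272.42514972   0.         259.93922001]
 [  0.         272.42514972 192.35556998]
 [  0.           0.           1.        ]] [0.15937891 0.60907124 0.38386564] [[ 3.75434080e-01  9.26849042e-01 -3.24082598e-04]
 [ 8.85550580e-01 -3.58602263e-01  2.95304227e-01]
 [ 2.73586223e-01 -1.11154262e-01 -9.55403218e-01]]
```

View pics/scene0.png

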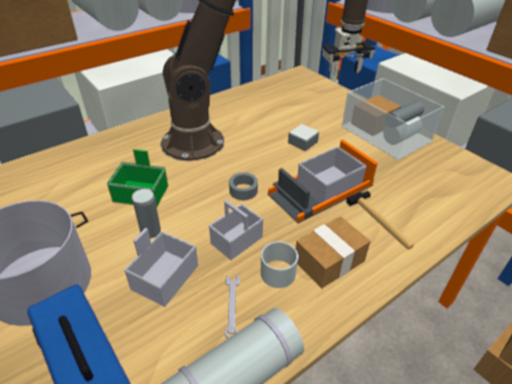

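View pics/side0.png

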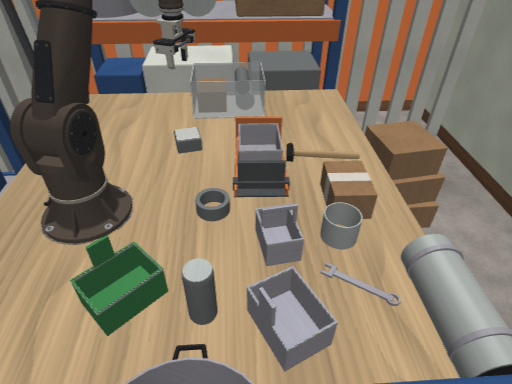

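View pics/wrist0.png

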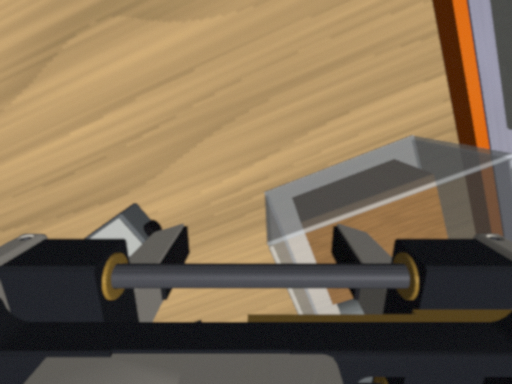

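Run:
```python
import cv2,numpy as np
a=cv2.imread("pics/side0.png");b=cv2.imread("pics/scene0.png")
c=cv2.resize(a[190:370,210:410],(800,600)[:2] if 0 else (660,594),interpolation=cv2.INTER_CUBIC);cv2.imwrite("pics/z1.png",c)
cv2.imwrite("pics/z2.png",cv2.resize(b[190:310,120:280],(800,600),interpolation=cv2.INTER_CUBIC))
cv2.imwrite("pics/z3.png",cv2.resize(b[130:230,260:390],(780,600),interpolation=cv2.INTER_CUBIC))
cv2.imwrite("pics/z4.png",cv2.resize(a[105:205,220:320],(600,600),interpolation=cv2.INTER_CUBIC))
```

```text
(no output)
```

View pics/z1.png

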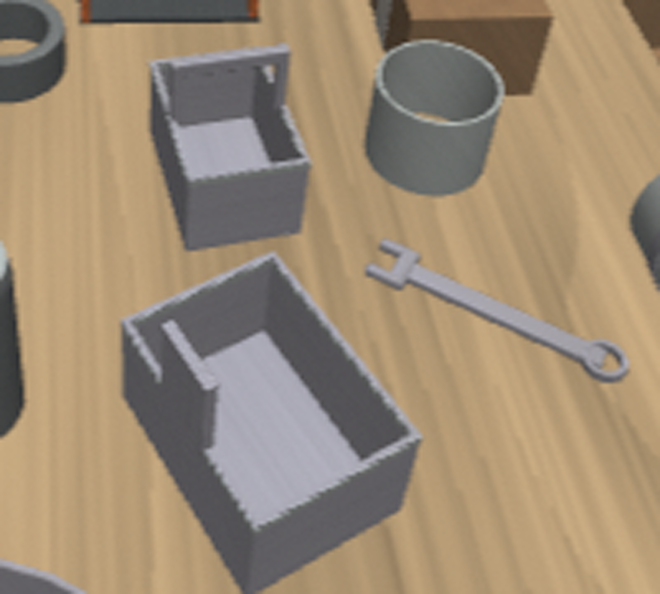

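View pics/z2.png

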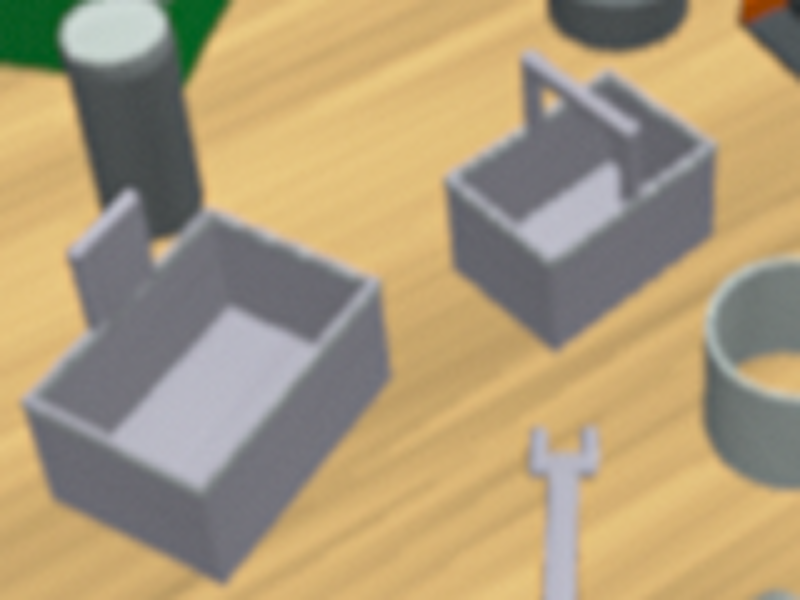

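View pics/z3.png

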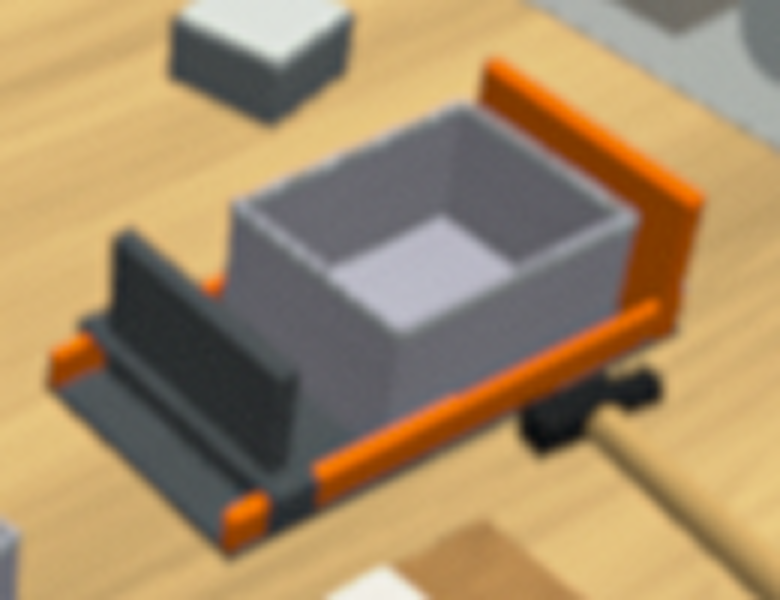

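View pics/z4.png

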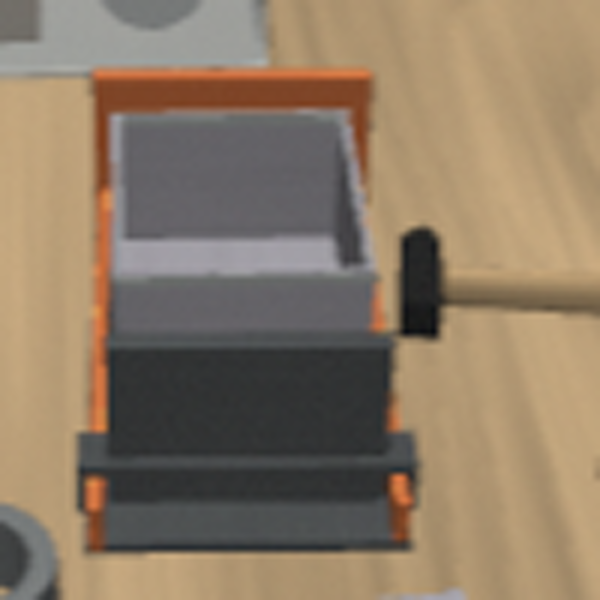

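```bash
cat > h.py <<'E'
from cell import arm
import cv2,numpy as np
def ray(n,uv,p=None):
    p=p or arm.camera_params(n)
    R=cv2.Rodrigues(np.array(p["rvec"]))[0];t=np.array(p["tvec"]).ravel()
    d=R.T@np.linalg.inv(p["camera_matrix"])@np.array([uv[0],uv[1],1.]);return -R.T@t,d
def plane(n,uv,z,p=None):
    c,d=ray(n,uv,p);return (c+d*(z-c[2])/d[2])[:2]
def zoom(pts,s,o): return [((x+.5)/s-.5+o[0],(y+.5)/s-.5+o[1]) for x,y in pts]
Z={'z1':('side',3.3,(210,190)),'z2':('scene',5,(120,190)),'z3':('scene',6,(260,130)),'z4':('side',6,(220,105))}
def zp(name,pts,z):
    n,s,o=Z[name];return np.array([plane(n,q,z) for q in zoom(pts,s,o)])
def proj(n,P,p=None):
    p=p or arm.camera_params(n)
    return cv2.projectPoints(np.array(P,float).reshape(-1,3),np.array(p["rvec"]),np.array(p["tvec"]),p["camera_matrix"],None)[0].reshape(-1,2)
E
python3 - <<'E'
from h import *
np.set_printoptions(precision=4,suppress=True)
for nm,l in {'middle rim .085':[('z1',[(125,323),(273,257),(420,437),(255,525)],.085),('z2',[(28,402),(210,210),(380,283),(208,490)],.085)],
 'lug':[('z1',[(168,322),(213,385)],.145),('z2',[(132,193),(75,253)],.145)],
 'small':[('z1',[(153,63),(290,48),(305,160),(188,178)],.08),('z2',[(450,180),(608,75),(714,147),(553,260)],.08)],
 'handle':[('z1',[(170,62),(289,50)],.135),('z2',[(528,55),(635,130)],.135)],
 'large':[('z3',[(238,205),(465,105),(635,212),(398,328)],.096),('z4',[(110,275),(113,115),(350,113),(375,270)],.096)],
 'wall':[('z3',[(490,60),(703,200)],.105),('z4',[(95,72),(372,72)],.105)],
 'stop':[('z3',[(125,232),(298,378)],.106),('z4',[(107,340),(393,338)],.106)]}.items():
    print(nm)
    for a in l:
        q=zp(*a);print(a[0],q.ravel(),'mean',q.mean(0),'edges',np.linalg.norm(q-np.roll(q,-1,0),axis=1),'ang',np.degrees(np.arctan2(*(np.roll(q,-1,0)-q).T[::-1])))
E
```

```text
middle rim .085
z1 [ 0.448  -0.3569  0.5497 -0.3103  0.6155 -0.447   0.5121 -0.4935] mean [ 0.5314 -0.4019] edges [0.1119 0.1517 0.1134 0.1509] ang [  24.6384  -64.2965 -155.783   115.1326]
z2 [ 0.5162 -0.4929  0.4499 -0.3555  0.5539 -0.3064  0.6202 -0.4439] mean [ 0.535  -0.3997] edges [0.1525 0.1151 0.1526 0.115 ] ang [ 115.7627   25.2809  -64.2726 -154.7483]
lug
z1 [ 0.4707 -0.4015  0.4919 -0.4442] mean [ 0.4813 -0.4229] edges [0.0477 0.0477] ang [-63.5348 116.4652]
z2 [ 0.4704 -0.4023  0.4921 -0.4444] mean [ 0.4812 -0.4234] edges [0.0473 0.0473] ang [-62.7093 117.2907]
small
z1 [ 0.4839 -0.1052  0.5969 -0.0935  0.5877 -0.2186  0.5002 -0.2311] mean [ 0.5421 -0.1621] edges [0.1136 0.1254 0.0883 0.127 ] ang [   5.9272  -94.2061 -171.8281   97.3923]
z2 [ 0.506  -0.2318  0.4876 -0.1067  0.5754 -0.0925  0.5924 -0.2188] mean [ 0.5404 -0.1624] edges [0.1265 0.0889 0.1274 0.0873] ang [  98.3591    9.142   -82.3282 -171.4141]
handle
z1 [ 0.4914 -0.1665  0.581  -0.1583] mean [ 0.5362 -0.1624] edges [0.0899 0.0899] ang [   5.1971 -174.8029]
z2 [ 0.495  -0.1678  0.5817 -0.1544] mean [ 0.5384 -0.1611] edges [0.0877 0.0877] ang [   8.7918 -171.2082]
large
z3 [0.453  0.1593 0.4593 0.3341 0.5905 0.3358 0.5844 0.156 ] mean [0.5218 0.2463] edges [0.1749 0.1312 0.1799 0.1314] ang [ 87.9472   0.742  -91.9451 178.5767]
z4 [0.4447 0.159  0.4522 0.3354 0.5934 0.3302 0.5861 0.156 ] mean [0.5191 0.2451] edges [0.1766 0.1413 0.1744 0.1414] ang [ 87.5812  -2.0985 -92.4156 178.7899]
wall
z3 [0.4431 0.3702 0.6127 0.3649] mean [0.5279 0.3676] edges [0.1697 0.1697] ang [ -1.8053 178.1947]
z4 [0.4427 0.3733 0.6105 0.3643] mean [0.5266 0.3688] edges [0.168 0.168] ang [ -3.0683 176.9317]
stop
z3 [0.4441 0.0834 0.5905 0.0771] mean [0.5173 0.0802] edges [0.1466 0.1466] ang [ -2.4482 177.5518]
z4 [0.441  0.0829 0.5844 0.0765] mean [0.5127 0.0797] edges [0.1436 0.1436] ang [ -2.5436 177.4564]
```

```bash
cat >> h.py <<'E'
from scipy.spatial.transform import Rotation as Ro
def go(x,y,z,yaw):
    s=arm.observe();R=Ro.from_rotvec(s["ee_rot"]);yaw=np.radians(yaw)
    c=[]
    for k in (0,np.pi):
        a=yaw+k;X=np.array([np.cos(a),np.sin(a),0]);T=np.column_stack([X,np.cross([0,0,-1],X),[0,0,-1]])
        c.append((R.inv()*Ro.from_matrix(T)).as_rotvec())
    r=min(c,key=np.linalg.norm)
    print('dp',np.round(R.inv().apply(np.array([x,y,z])-s["position"]),4),'rot',np.round(r,4))
def st():
    s=arm.observe();R=Ro.from_rotvec(s["ee_rot"]).as_matrix();print('t',round(s["clock"],2),'p',np.round(s["position"],4),'yaw',round(np.degrees(np.arctan2(R[1,0],R[0,0])),2),'tz',np.round(R[:,2],3),'F',np.round(s["force"],2),'w',round(s["width"],3),'q',np.round(s["joints"],2))
E
python3 - <<'E'
from h import *
st()
go(.52,.15,.32,50);go(.53,-.1,.32,40);go(.482,-.4245,.30,25.2)
print(plane('side',(199,270),.15),plane('scene',(144,193),.15))
E
```

```text
t 0.15 p [0.2339 0.5791 0.2042] yaw 68.01 tz [-0.    -0.001 -1.   ] F [-0.02  1.02 -0.8 ] w 0.999 q [-1.29  0.44  0.02  1.57 -0.01  1.13 -0.08]
dp [-0.2909  0.426  -0.1154] rot [3.000e-04 1.200e-03 3.143e-01]
dp [-0.5189  0.5289 -0.1151] rot [4.000e-04 1.200e-03 4.888e-01]
dp [-0.8378  0.6059 -0.0947] rot [6.000e-04 1.100e-03 7.471e-01]
[ 0.35290192 -0.35729891] [ 0.34304788 -0.34685524]
```

```bash
python3 -m pendant '[{"dp":[-0.05,0.05,-0.06],"rotation":[0,0,0.05],"fingers":-1},{"dp":[-0.09,0.12,-0.115],"rotation":[0,0,0.1],"fingers":-1},{"dp":[-0.13,0.17,-0.115],"rotation":[0,0,0.15],"fingers":-1},{"dp":[-0.17,0.23,-0.115],"rotation":[0,0,0.2],"fingers":-1},{"dp":[-0.2,0.29,-0.115],"rotation":[0,0,0.25],"fingers":-1},{"dp":[-0.24,0.35,-0.115],"rotation":[0,0,0.3],"fingers":-1},{"dp":[-0.29,0.39,-0.115],"rotation":[0,0,0.35],"fingers":-1},{"dp":[-0.34,0.42,-0.115],"rotation":[0,0,0.4],"fingers":-1},{"dp":[-0.4,0.46,-0.115],"rotation":[0,0,0.45],"fingers":-1},{"dp":[-0.46,0.49,-0.115],"rotation":[0,0,0.48],"fingers":-1},{"dp":[-0.52,0.52,-0.11],"rotation":[0,0,0.5],"fingers":-1}]'
python3 - <<'E'
from h import *
st(); go(.482,-.4245,.30,25.2)
E
```

```text
clock: 1.52
position: [0.5085, -0.0083, 0.3177]
ee_rot: [2.957, 1.057, -0.0]
force: [0.7, 0.4, -0.4]
width: 1.0
t 1.52 p [ 0.5085 -0.0083  0.3177] yaw 39.33 tz [ 0.    -0.001 -1.   ] F [ 0.74  0.45 -0.45] w 1.0 q [-0.5   0.16  0.48  1.7  -0.08  1.3   0.69]
dp [-0.2842  0.3051  0.0181] rot [0.0009 0.0005 0.2465]
```

```bash
python3 -m pendant '[{"dp":[-0.04,0.045,0],"rotation":[0,0,0.04],"fingers":-1},{"dp":[-0.08,0.09,0],"rotation":[0,0,0.08],"fingers":-1},{"dp":[-0.12,0.13,0],"rotation":[0,0,0.12],"fingers":-1},{"dp":[-0.16,0.17,0.01],"rotation":[0,0,0.16],"fingers":-1},{"dp":[-0.2,0.21,0.01],"rotation":[0,0,0.2],"fingers":-1},{"dp":[-0.24,0.26,0.02],"rotation":[0,0,0.247],"fingers":-1},{"dp":[-0.284,0.305,0.018],"rotation":[0,0,0.247],"fingers":-1},{"dp":[-0.284,0.305,0.018],"rotation":[0,0,0.247],"fingers":-1},{"dp":[-0.284,0.305,0.018],"rotation":[0,0,0.247],"fingers":-1}]'
python3 - <<'E'
from h import *
st(); p=arm.camera_params('wrist');im=arm.get_image('wrist')
cv2.imwrite('pics/w1.png',im);np.save('w1.npy',p,allow_pickle=True)
for P in [(.482-.0226*0,-.4245,.145)]: print(proj('wrist',P,p))
E
```

```text
clock: 2.65
position: [0.482, -0.4242, 0.2995]
ee_rot: [3.066, 0.684, -0.001]
force: [0.2, 0.8, -0.1]
width: 1.003
t 2.65 p [ 0.482  -0.4242  0.2995] yaw 25.14 tz [-0.001 -0.    -1.   ] F [ 0.24  0.79 -0.14] w 1.003 q [ 0.19  0.46  0.7   1.42 -0.3   1.37  1.34]
[[260.12689093 175.14643755]]
```

View pics/w1.png

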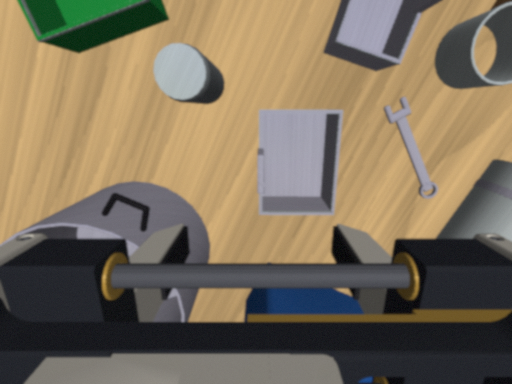

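Run:
```python
import cv2
a=cv2.imread("pics/w1.png")
cv2.imwrite("pics/w1z.png",cv2.resize(a[95:225,230:360],(650,650)[:2],interpolation=cv2.INTER_CUBIC)[:600])
```

```text
(no output)
```

View pics/w1z.png

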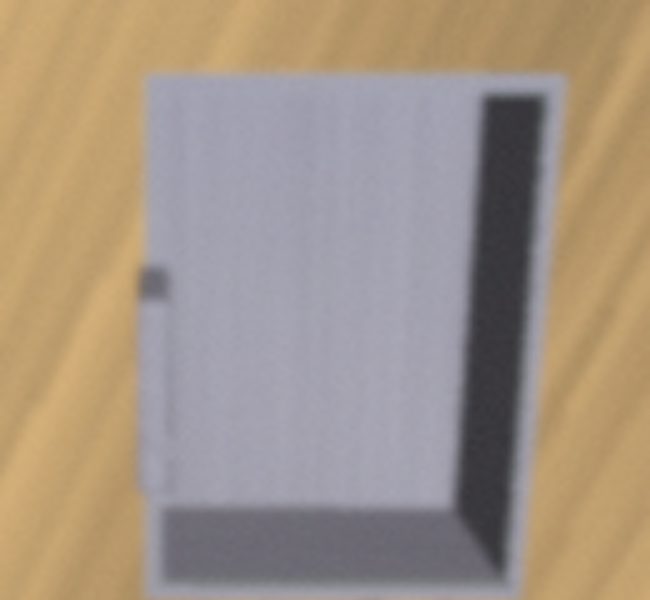

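Run:
```python
from h import *
p=np.load('w1.npy',allow_pickle=True).item();q=plane('wrist',(260.4,173.9),.145,p);print(q);go(*q,.099,25.2)
```

```text
[ 0.48162897 -0.42289713]
dp [-0.0008 -0.0006  0.2007] rot [-0.0002 -0.      0.0006]
```

```bash
python3 -m pendant '[{"dp":[0,-0.001,0.04],"rotation":[0,0,0],"fingers":-1},{"dp":[0,-0.001,0.08],"rotation":[0,0,0],"fingers":-1},{"dp":[0,-0.001,0.12],"rotation":[0,0,0],"fingers":-1},{"dp":[0,-0.001,0.15],"rotation":[0,0,0],"fingers":-1},{"dp":[0,-0.001,0.18],"rotation":[0,0,0],"fingers":-1},{"dp":[0,-0.001,0.20],"rotation":[0,0,0],"fingers":-1},{"dp":[0,-0.001,0.20],"rotation":[0,0,0],"fingers":-1},{"dp":[0,-0.001,0.20],"rotation":[0,0,0],"fingers":1},{"dp":[0,-0.001,0.20],"rotation":[0,0,0],"fingers":1},{"dp":[0,-0.001,0.20],"rotation":[0,0,0],"fingers":1},{"dp":[0,-0.001,0.20],"rotation":[0,0,0],"fingers":1},{"dp":[0,-0.001,0.20],"rotation":[0,0,0],"fingers":1},{"dp":[0,-0.001,0.20],"rotation":[0,0,0],"fingers":1}]' 50
python3 - <<'E'
from h import *
st()
E
```

```text
clock: 4.32
position: [0.4821, -0.4222, 0.0997]
ee_rot: [-3.066, -0.686, 0.0]
force: [0.3, -0.9, 0.7]
width: 0.399
t 4.33 p [ 0.4821 -0.4222  0.0997] yaw 25.23 tz [-0.  0. -1.] F [ 0.31 -0.94  0.68] w 0.399 q [ 0.24  0.62  0.61  1.69 -0.42  0.97  1.45]
```

Still closing (0.40 of 92 mm).

```bash
python3 -m pendant '[{"dp":[0,0,0],"rotation":[0,0,0],"fingers":1},{"dp":[0,0,0],"rotation":[0,0,0],"fingers":1},{"dp":[0,0,0],"rotation":[0,0,0],"fingers":1},{"dp":[0,0,0],"rotation":[0,0,0],"fingers":1},{"dp":[0,0,0],"rotation":[0,0,0],"fingers":1},{"dp":[0,0,0],"rotation":[0,0,0],"fingers":1}]' 55
python3 - <<'E'
from h import *
st()
E
```

```text
clock: 5.08
position: [0.4818, -0.4223, 0.0996]
ee_rot: [-3.066, -0.686, 0.001]
force: [-1.4, -0.6, -0.9]
width: 0.084
t 5.08 p [ 0.4818 -0.4223  0.0996] yaw 25.22 tz [-0.001  0.    -1.   ] F [-1.42 -0.6  -0.94] w 0.084 q [ 0.24  0.62  0.62  1.69 -0.41  0.97  1.45]
```

```bash
python3 -m pendant '[{"dp":[0,0,-0.01],"rotation":[0,0,0],"fingers":1},{"dp":[0,0,-0.03],"rotation":[0,0,0],"fingers":1},{"dp":[0,0,-0.06],"rotation":[0,0,0],"fingers":1},{"dp":[0,0,-0.1],"rotation":[0,0,0],"fingers":1},{"dp":[0,0,-0.14],"rotation":[0,0,0],"fingers":1},{"dp":[0,0,-0.18],"rotation":[0,0,0],"fingers":1},{"dp":[0,0,-0.21],"rotation":[0,0,0],"fingers":1},{"dp":[0,0,-0.23],"rotation":[0,0,0],"fingers":1},{"dp":[0,0,-0.23],"rotation":[0,0,0],"fingers":1}]' 55
python3 - <<'E'
from h import *
st()
b=np.radians(-2.3);c=np.array([.5205,.2457]);print(c+.056*np.array([-np.cos(b),-np.sin(b)]))
go(.49,-.1,.33,12);go(.465,.248,.33,-2.3)
for n in('side','wrist'):cv2.imwrite(f'pics/{n}2.png',arm.get_image(n))
E
```

```text
clock: 6.2
position: [0.4824, -0.4228, 0.3314]
ee_rot: [3.064, 0.686, 0.003]
force: [-0.4, -0.4, -4.2]
width: 0.08
t 6.2 p [ 0.4824 -0.4228  0.3314] yaw 25.23 tz [ 0.002 -0.001 -1.   ] F [-0.45 -0.42 -4.2 ] w 0.08 q [ 0.19  0.44  0.71  1.36 -0.29  1.44  1.33]
[0.46454511 0.24794738]
dp [ 0.1444 -0.2888  0.0009] rot [ 0.0021 -0.0014  0.2309]
dp [ 2.702e-01 -6.142e-01  3.000e-04] rot [ 0.0019 -0.0017  0.4805]
```

View pics/side2.png

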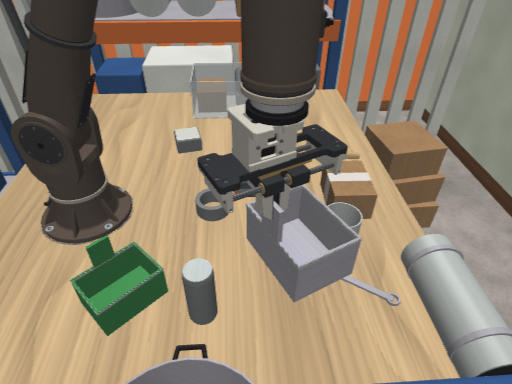

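View pics/wrist2.png

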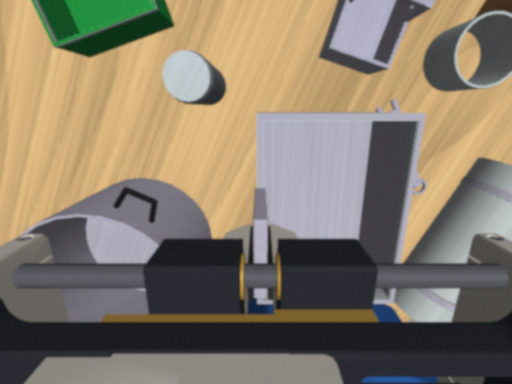

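```bash
python3 -m pendant '[{"dp":[0.007,-0.015,0],"rotation":[0,0,0.01],"fingers":1},{"dp":[0.02,-0.045,0],"rotation":[0,0,0.03],"fingers":1},{"dp":[0.04,-0.085,0],"rotation":[0,0,0.06],"fingers":1},{"dp":[0.06,-0.13,0],"rotation":[0,0,0.1],"fingers":1},{"dp":[0.085,-0.175,0],"rotation":[0,0,0.14],"fingers":1},{"dp":[0.11,-0.22,0],"rotation":[0,0,0.18],"fingers":1},{"dp":[0.13,-0.265,0],"rotation":[0,0,0.22],"fingers":1},{"dp":[0.15,-0.31,0],"rotation":[0,0,0.26],"fingers":1},{"dp":[0.17,-0.355,0],"rotation":[0,0,0.3],"fingers":1},{"dp":[0.19,-0.4,0],"rotation":[0,0,0.34],"fingers":1},{"dp":[0.21,-0.445,0],"rotation":[0,0,0.38],"fingers":1},{"dp":[0.225,-0.49,0],"rotation":[0,0,0.42],"fingers":1},{"dp":[0.24,-0.535,0],"rotation":[0,0,0.45],"fingers":1},{"dp":[0.255,-0.575,0],"rotation":[0,0,0.47],"fingers":1},{"dp":[0.264,-0.6,0],"rotation":[0,0,0.48],"fingers":1},{"dp":[0.27,-0.614,0],"rotation":[0,0,0.48],"fingers":1},{"dp":[0.27,-0.614,0],"rotation":[0,0,0.48],"fingers":1},{"dp":[0.27,-0.614,0],"rotation":[0,0,0.48],"fingers":1}]' 55
python3 - <<'E'
from h import *
st()
for n in('side','scene','wrist'):cv2.imwrite(f'pics/{n}3.png',arm.get_image(n))
E
```

```text
clock: 8.55
position: [0.4645, 0.2471, 0.3295]
ee_rot: [-3.141, 0.065, 0.002]
force: [-0.2, 0.4, -3.8]
width: 0.086
t 8.55 p [0.4645 0.2471 0.3295] yaw -2.37 tz [-0.001  0.    -1.   ] F [-0.25  0.4  -3.83] w 0.086 q [-0.95  0.19  0.44  1.63 -0.08  1.34 -0.54]
```

View pics/side3.png

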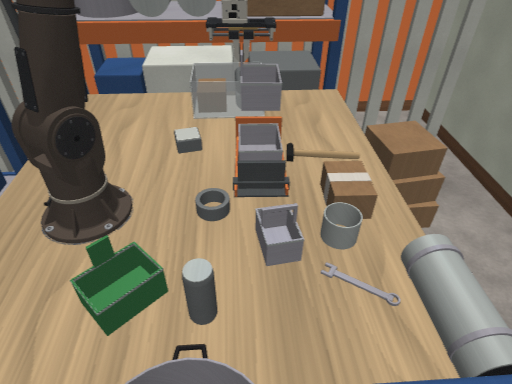

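View pics/scene3.png

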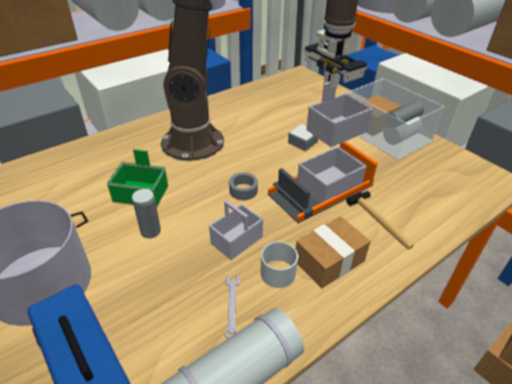

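View pics/wrist3.png

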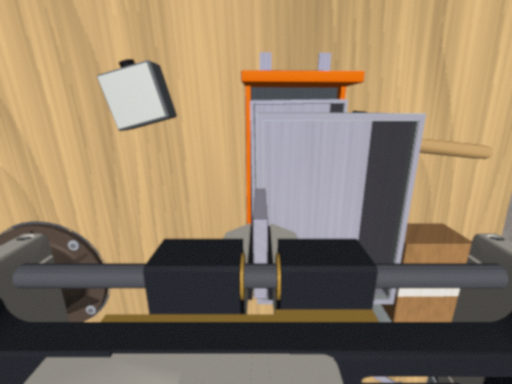

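Run:
```python
from h import *
a=cv2.imread("pics/wrist3.png")
cv2.imwrite("pics/w3z.png",cv2.resize(a[60:190,235:435],(800,520),interpolation=cv2.INTER_CUBIC))
b=np.radians(-2.37);R=np.array([[np.cos(b),-np.sin(b)],[np.sin(b),np.cos(b)]])
c=np.array([.4645,.2471])+R@[.056,0]
P=[np.r_[c+R@[x,y],.3295-.0996+.085] for x,y in((-.058,.078),(.058,.078),(.058,-.078),(-.058,-.078))]
print(proj('wrist',P).round(1))
L=[np.r_[np.array([.5205,.2457])+R@[x,y],.096] for x,y in((-.07,.09),(.07,.09))]
print(proj('wrist',L).round(1))
```

```text
[[257.2 111.8]
 [426.5 111.6]
 [393.9 302.3]
 [257.9 302.4]]
[[250.4 100.8]
 [347.7 100.7]]
```

View pics/w3z.png

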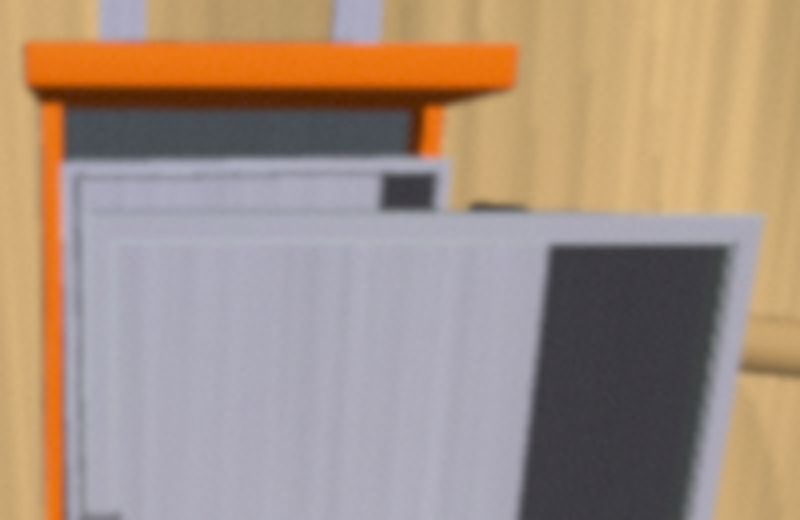

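```bash
python3 -m pendant '[{"dp":[0,0,0.02],"rotation":[0,0,0],"fingers":1},{"dp":[0,0,0.05],"rotation":[0,0,0],"fingers":1},{"dp":[0,0,0.08],"rotation":[0,0,0],"fingers":1},{"dp":[0,0,0.105],"rotation":[0,0,0],"fingers":1},{"dp":[0,0,0.12],"rotation":[0,0,0],"fingers":1},{"dp":[0,0,0.12],"rotation":[0,0,0],"fingers":1}]' 55
python3 - <<'E'
from h import *
st()
for n in('scene','wrist'):
  a=arm.get_image(n)
  if n=='scene': a=cv2.resize(a[80:230,250:400],(600,600),interpolation=cv2.INTER_CUBIC)
  cv2.imwrite(f'pics/{n}4.png',a)
E
```

```text
clock: 9.45
position: [0.4642, 0.2469, 0.2092]
ee_rot: [3.141, -0.066, -0.003]
force: [-0.1, 0.0, -2.2]
width: 0.085
t 9.45 p [0.4642 0.2469 0.2092] yaw -2.42 tz [-0.002 -0.    -1.   ] F [-0.12  0.01 -2.23] w 0.085 q [-0.92  0.28  0.43  1.83 -0.13  1.06 -0.49]
```

View pics/scene4.png

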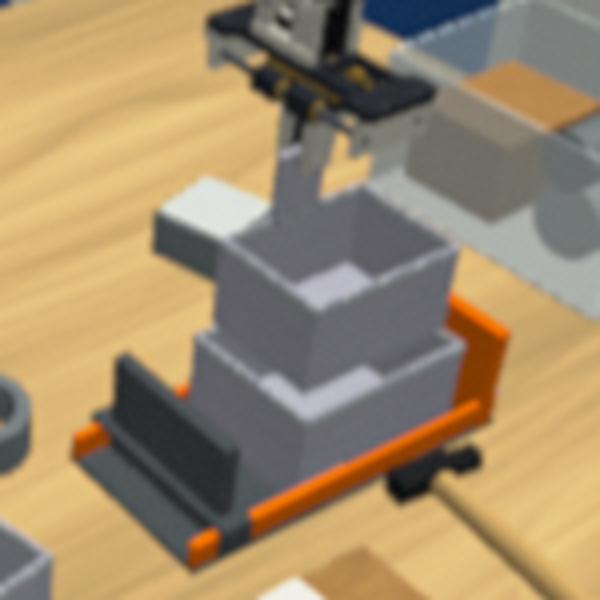

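View pics/wrist4.png

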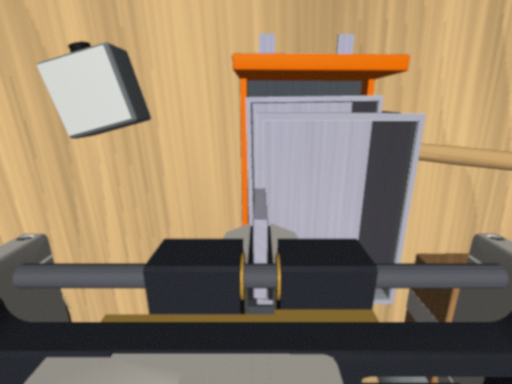

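```bash
python3 -m pendant '[{"dp":[0,0,0.01],"rotation":[0,0,0],"fingers":1},{"dp":[0,0,0.025],"rotation":[0,0,0],"fingers":1},{"dp":[0,0,0.04],"rotation":[0,0,0],"fingers":1},{"dp":[0,0,0.055],"rotation":[0,0,0],"fingers":1},{"dp":[0,0,0.07],"rotation":[0,0,0],"fingers":1},{"dp":[0,0,0.08],"rotation":[0,0,0],"fingers":1},{"dp":[0,0,0.088],"rotation":[0,0,0],"fingers":1},{"dp":[0,0,0.092],"rotation":[0,0,0],"fingers":1},{"dp":[0,0,0.093],"rotation":[0,0,0],"fingers":1}]' 55
python3 - <<'E'
from h import *
st()
E
```

```text
clock: 10.68
position: [0.4653, 0.2478, 0.1176]
ee_rot: [-3.139, 0.066, -0.0]
force: [-1.0, 0.3, -2.6]
width: 0.085
t 10.68 p [0.4653 0.2478 0.1176] yaw -2.4 tz [ 0.     0.002 -1.   ] F [-1.04  0.29 -2.64] w 0.085 q [-0.89  0.38  0.39  1.94 -0.19  0.85 -0.43]
```

```bash
python3 -m pendant '[{"dp":[0,0,0.002],"rotation":[0,0,0],"fingers":1},{"dp":[0,0,0.004],"rotation":[0,0,0],"fingers":1},{"dp":[0,0,0.005],"rotation":[0,0,0],"fingers":1},{"dp":[0,0,0.006],"rotation":[0,0,0],"fingers":1},{"dp":[0,0,0.006],"rotation":[0,0,0],"fingers":1}]'
python3 - <<'E'
from h import *
st()
E
```

```text
clock: 11.3
position: [0.4652, 0.2478, 0.1116]
ee_rot: [-3.139, 0.066, -0.0]
force: [-0.2, 0.3, -4.3]
width: 0.082
t 11.3 p [0.4652 0.2478 0.1116] yaw -2.4 tz [ 0.     0.002 -1.   ] F [-0.2   0.25 -4.28] w 0.082 q [-0.88  0.39  0.39  1.95 -0.2   0.84 -0.43]
```

```bash
python3 -m pendant '[{"dp":[0,0,0.001],"rotation":[0,0,0],"fingers":1},{"dp":[0,0,0.002],"rotation":[0,0,0],"fingers":1},{"dp":[0,0,0.002],"rotation":[0,0,0],"fingers":1},{"dp":[0,0,0.003],"rotation":[0,0,0],"fingers":1},{"dp":[0,0,0.003],"rotation":[0,0,0],"fingers":1}]'
python3 - <<'E'
from h import *
st()
E
```

```text
clock: 11.92
position: [0.4651, 0.2479, 0.1092]
ee_rot: [-3.139, 0.066, -0.0]
force: [-2.9, -1.1, 5.1]
width: 0.083
t 11.93 p [0.4651 0.2479 0.1092] yaw -2.4 tz [ 0.     0.002 -1.   ] F [-2.93 -1.15  5.14] w 0.083 q [-0.88  0.39  0.39  1.95 -0.2   0.83 -0.43]
```

```bash
python3 -m pendant '[{"dp":[0,0,0],"rotation":[0,0,0],"fingers":0.6},{"dp":[0,0,0],"rotation":[0,0,0],"fingers":0.2},{"dp":[0,0,0],"rotation":[0,0,0],"fingers":0},{"dp":[0,0,0],"rotation":[0,0,0],"fingers":0},{"dp":[0,0,0],"rotation":[0,0,0],"fingers":0},{"dp":[0,0,0],"rotation":[0,0,0],"fingers":0}]'
python3 - <<'E'
from h import *
st()
E
```

```text
clock: 12.68
position: [0.4651, 0.2479, 0.1091]
ee_rot: [-3.139, 0.066, 0.0]
force: [0.4, -0.4, -0.8]
width: 0.5
t 12.68 p [0.4651 0.2479 0.1091] yaw -2.4 tz [ 0.     0.002 -1.   ] F [ 0.38 -0.36 -0.81] w 0.5 q [-0.88  0.39  0.39  1.95 -0.2   0.83 -0.43]
```

```bash
python3 -m pendant '[{"dp":[0,0,-0.02],"rotation":[0,0,0],"fingers":0},{"dp":[0,0,-0.06],"rotation":[0,0,0],"fingers":0},{"dp":[0,0,-0.12],"rotation":[0,0,0],"fingers":-1},{"dp":[0,0,-0.18],"rotation":[0,0,0],"fingers":-1},{"dp":[0,0,-0.21],"rotation":[0,0,0],"fingers":-1},{"dp":[0,0,-0.21],"rotation":[0,0,0],"fingers":-1}]'
python3 - <<'E'
from h import *
st();
p=arm.camera_params('wrist');cv2.imwrite('pics/wrist5.png',arm.get_image('wrist'));np.save('w5.npy',p,allow_pickle=True)
go(.539,-.1615,.29,98.5)
E
```

```text
clock: 13.42
position: [0.4663, 0.2479, 0.3216]
ee_rot: [-3.136, 0.066, -0.006]
force: [1.0, 0.5, -1.5]
width: 0.888
t 13.43 p [0.4663 0.2479 0.3216] yaw -2.4 tz [ 0.004  0.005 -1.   ] F [ 1.02  0.52 -1.52] w 0.888 q [-0.95  0.19  0.45  1.65 -0.09  1.31 -0.53]
dp [0.0906 0.4058 0.0284] rot [-0.0037  0.0014  1.3806]
```

View pics/wrist5.png

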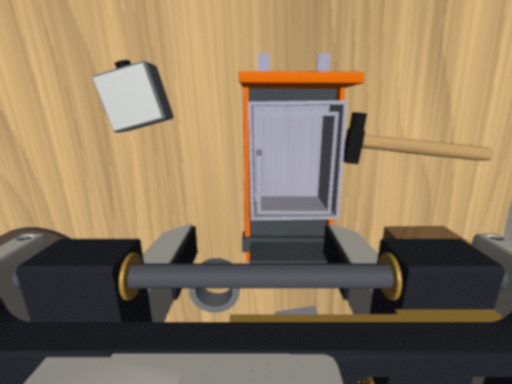

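```bash
python3 - <<'E'
from h import *
a=cv2.imread("pics/wrist5.png")
cv2.imwrite("pics/w5z.png",cv2.resize(a[60:240,230:380],(500*1,600),interpolation=cv2.INTER_CUBIC))
E
python3 -m pendant '[{"dp":[0.01,0.03,0],"rotation":[0,0,0.1],"fingers":-1},{"dp":[0.02,0.07,0],"rotation":[0,0,0.22],"fingers":-1},{"dp":[0.03,0.12,0.01],"rotation":[0,0,0.36],"fingers":-1},{"dp":[0.04,0.17,0.01],"rotation":[0,0,0.52],"fingers":-1},{"dp":[0.05,0.22,0.02],"rotation":[0,0,0.68],"fingers":-1},{"dp":[0.06,0.27,0.02],"rotation":[0,0,0.84],"fingers":-1},{"dp":[0.07,0.32,0.03],"rotation":[0,0,1.0],"fingers":-1},{"dp":[0.08,0.36,0.03],"rotation":[0,0,1.16],"fingers":-1},{"dp":[0.09,0.39,0.03],"rotation":[0,0,1.3],"fingers":-1},{"dp":[0.09,0.406,0.03],"rotation":[0,0,1.38],"fingers":-1},{"dp":[0.09,0.406,0.03],"rotation":[0,0,1.38],"fingers":-1},{"dp":[0.09,0.406,0.03],"rotation":[0,0,1.38],"fingers":-1}]'
python3 - <<'E'
from h import *
st();
p=arm.camera_params('wrist');a=arm.get_image('wrist');cv2.imwrite('pics/wrist6.png',a);np.save('w6.npy',p,allow_pickle=True)
print(proj('wrist',(.539,-.1615,.135),p))
E
```

```text
clock: 14.98
position: [0.5381, -0.1606, 0.2875]
ee_rot: [-2.381, 2.045, 0.004]
force: [0.3, -0.2, 0.0]
width: 1.002
t 14.97 p [ 0.5381 -0.1606  0.2875] yaw -81.32 tz [-0.     0.004 -1.   ] F [ 0.29 -0.23  0.  ] w 1.002 q [-0.44  0.34  0.88  1.65 -0.28  1.28 -0.93]
[[261.45081565 174.42348813]]
```

View pics/w5z.png

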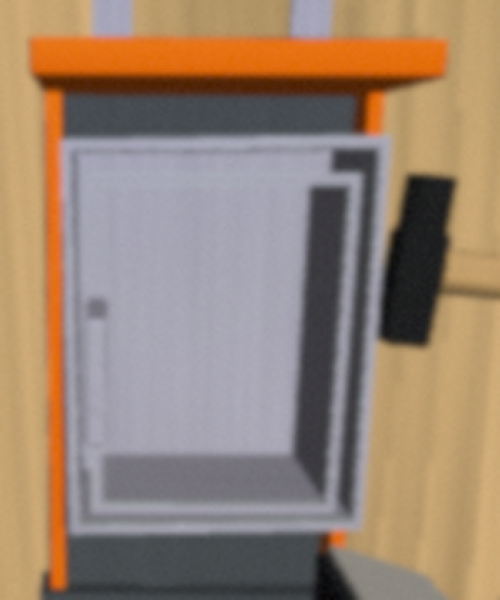

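View pics/wrist6.png

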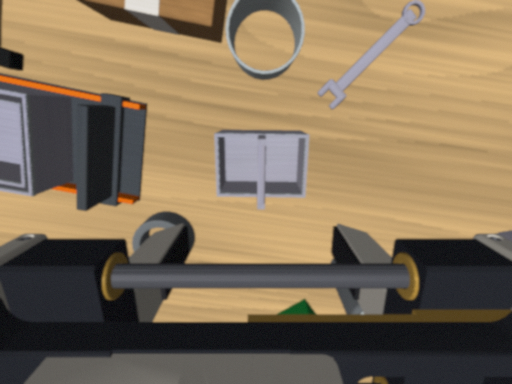

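Run:
```python
from h import *
a=cv2.imread("pics/wrist6.png")
cv2.imwrite("pics/w6z.png",cv2.resize(a[120:220,200:320],(720,600),interpolation=cv2.INTER_CUBIC))
p=np.load('w5.npy',allow_pickle=True).item()
pts=[((x+.5)*150/500-.5+230,(y+.5)*.3-.5+60) for x,y in((80,175),(363,172),(333,515),(90,515))]
q=np.array([plane('wrist',u,.095,p) for u in pts]);print(q,q.mean(0))
pts=[((x+.5)*150/500-.5+230,(y+.5)*.3-.5+60) for x,y in((62,138),(390,135),(362,532),(70,535))]
q=np.array([plane('wrist',u,.096,p) for u in pts]);print(q,q.mean(0))
```

```text
[[0.46102452 0.3242655 ]
 [0.58257666 0.32028186]
 [0.57458096 0.16268739]
 [0.45806335 0.16785702]] [0.51906137 0.24377294]
[[0.45416852 0.33962261]
 [0.59313325 0.3348795 ]
 [0.58856114 0.15368462]
 [0.4479901  0.15837546]] [0.52096326 0.24664055]
```

View pics/w6z.png

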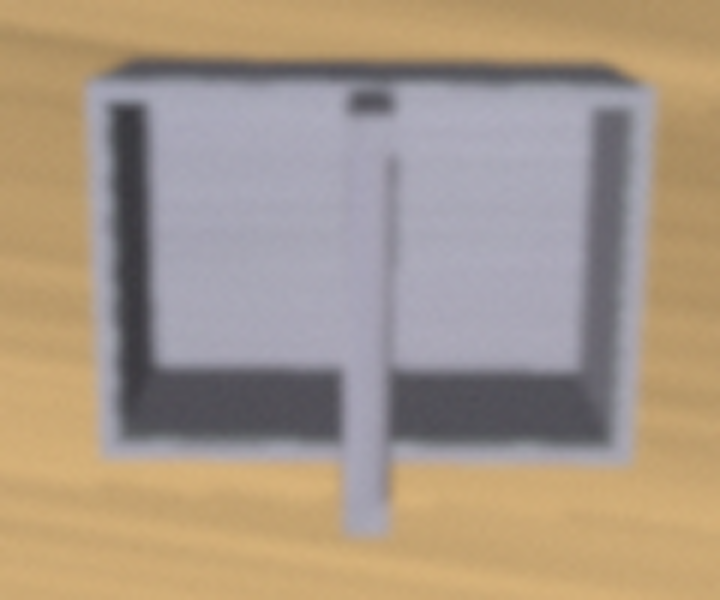

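Run:
```python
from h import *
p=np.load('w6.npy',allow_pickle=True).item()
a=plane('wrist',(261.6,138.6),.135,p);b=plane('wrist',(260.9,209),.135,p);print(a,b,(a+b)/2,np.linalg.norm(a-b),np.degrees(np.arctan2(*(a-b)[::-1])))
q=(a+b)/2;go(*q,.11,98.5)
```

```text
[ 0.58272759 -0.1549725 ] [ 0.49328541 -0.16778897] [ 0.5380065  -0.16138073] 0.09035577098216942 8.154595349792686
dp [0.0017 0.0006 0.1778] rot [-0.0009  0.0039  0.0036]
```

```bash
python3 -m pendant '[{"dp":[0.001,0,0.04],"rotation":[0,0.004,0],"fingers":-1},{"dp":[0.001,0,0.08],"rotation":[0,0.004,0],"fingers":-1},{"dp":[0.001,0,0.12],"rotation":[0,0.004,0],"fingers":-1},{"dp":[0.001,0,0.15],"rotation":[0,0.004,0],"fingers":-0.7},{"dp":[0.001,0,0.17],"rotation":[0,0.004,0],"fingers":-0.2},{"dp":[0.001,0,0.178],"rotation":[0,0.004,0],"fingers":0},{"dp":[0.001,0,0.178],"rotation":[0,0.004,0],"fingers":0.5},{"dp":[0.001,0,0.178],"rotation":[0,0.004,0],"fingers":1},{"dp":[0.001,0,0.178],"rotation":[0,0.004,0],"fingers":1},{"dp":[0.001,0,0.178],"rotation":[0,0.004,0],"fingers":1},{"dp":[0.001,0,0.178],"rotation":[0,0.004,0],"fingers":1},{"dp":[0.001,0,0.178],"rotation":[0,0.004,0],"fingers":1},{"dp":[0.001,0,0.178],"rotation":[0,0.004,0],"fingers":1},{"dp":[0.001,0,0.178],"rotation":[0,0.004,0],"fingers":1},{"dp":[0.001,0,0.178],"rotation":[0,0.004,0],"fingers":1},{"dp":[0.001,0,0.178],"rotation":[0,0.004,0],"fingers":1},{"dp":[0.001,0,0.178],"rotation":[0,0.004,0],"fingers":1}]' 55
python3 - <<'E'
from h import *
st()
E
```

```text
clock: 17.15
position: [0.5385, -0.1607, 0.1098]
ee_rot: [-2.383, 2.046, -0.001]
force: [0.1, -1.3, 0.0]
width: 0.089
t 17.15 p [ 0.5385 -0.1607  0.1098] yaw -81.3 tz [ 0.001  0.    -1.   ] F [ 0.14 -1.32  0.03] w 0.089 q [-0.34  0.52  0.77  1.89 -0.45  0.92 -0.78]
```

```bash
python3 -m pendant '[{"dp":[0,0,-0.01],"rotation":[0,0,0],"fingers":1},{"dp":[0,0,-0.03],"rotation":[0,0,0],"fingers":1},{"dp":[0,0,-0.06],"rotation":[0,0,0],"fingers":1},{"dp":[0,0,-0.1],"rotation":[0,0,0],"fingers":1},{"dp":[0,0,-0.14],"rotation":[0,0,0],"fingers":1},{"dp":[0,0,-0.18],"rotation":[0,0,0],"fingers":1},{"dp":[0,0,-0.21],"rotation":[0,0,0],"fingers":1},{"dp":[0,0,-0.22],"rotation":[0,0,0],"fingers":1},{"dp":[0,0,-0.22],"rotation":[0,0,0],"fingers":1}]'
python3 - <<'E'
from h import *
st()
go(.520,.2445,.33,87.6)
for n in('side','wrist'):cv2.imwrite(f'pics/{n}7.png',arm.get_image(n))
E
```

```text
clock: 18.27
position: [0.5381, -0.1606, 0.3297]
ee_rot: [-2.383, 2.046, -0.001]
force: [0.1, -0.2, -2.8]
width: 0.093
t 18.27 p [ 0.5381 -0.1606  0.3297] yaw -81.3 tz [ 0.001  0.    -1.   ] F [ 0.08 -0.17 -2.8 ] w 0.093 q [-0.46  0.31  0.9   1.58 -0.25  1.37 -0.95]
dp [-4.032e-01 -4.340e-02 -2.000e-04] rot [-0.001   0.0003  0.1938]
```

View pics/side7.png

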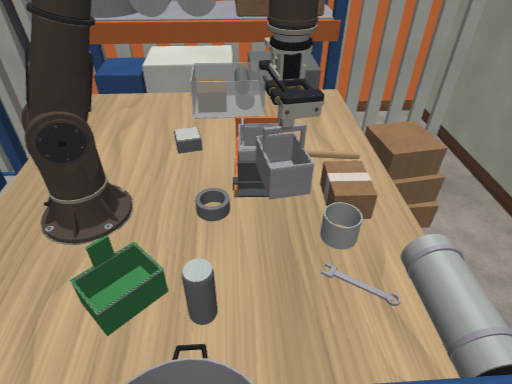

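View pics/wrist7.png

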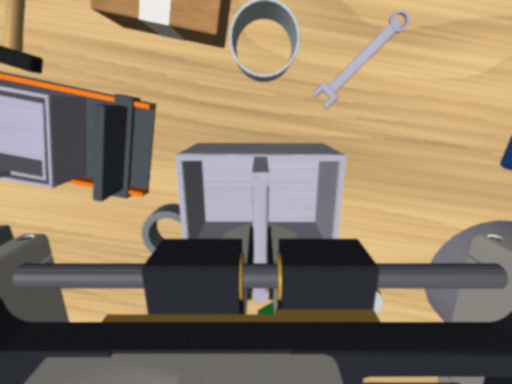

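```bash
python3 -m pendant '[{"dp":[-0.015,-0.002,0],"rotation":[0,0,0.01],"fingers":1},{"dp":[-0.045,-0.005,0],"rotation":[0,0,0.02],"fingers":1},{"dp":[-0.09,-0.01,0],"rotation":[0,0,0.04],"fingers":1},{"dp":[-0.14,-0.015,0],"rotation":[0,0,0.07],"fingers":1},{"dp":[-0.19,-0.02,0],"rotation":[0,0,0.1],"fingers":1},{"dp":[-0.24,-0.026,0],"rotation":[0,0,0.13],"fingers":1},{"dp":[-0.29,-0.032,0],"rotation":[0,0,0.15],"fingers":1},{"dp":[-0.335,-0.037,0],"rotation":[0,0,0.17],"fingers":1},{"dp":[-0.37,-0.041,0],"rotation":[0,0,0.185],"fingers":1},{"dp":[-0.393,-0.044,0],"rotation":[0,0,0.194],"fingers":1},{"dp":[-0.403,-0.044,0],"rotation":[0,0,0.194],"fingers":1},{"dp":[-0.403,-0.044,0],"rotation":[0,0,0.194],"fingers":1},{"dp":[-0.403,-0.044,0],"rotation":[0,0,0.194],"fingers":1}]'
python3 - <<'E'
from h import *
st()
go(.520,.2445,.21,87.6)
cv2.imwrite('pics/wrist8.png',arm.get_image('wrist'))
E
```

```text
clock: 20.0
position: [0.5204, 0.2431, 0.3287]
ee_rot: [2.172, -2.269, -0.001]
force: [0.5, -1.2, -2.6]
width: 0.09
t 20.0 p [0.5204 0.2431 0.3287] yaw -92.51 tz [-0.001 -0.    -1.   ] F [ 0.48 -1.15 -2.61] w 0.09 q [-1.12  0.33  0.83  1.54 -0.25  1.38 -1.89]
dp [-0.0014  0.0003  0.1187] rot [ 0.0012 -0.0001 -0.002 ]
```

View pics/wrist8.png

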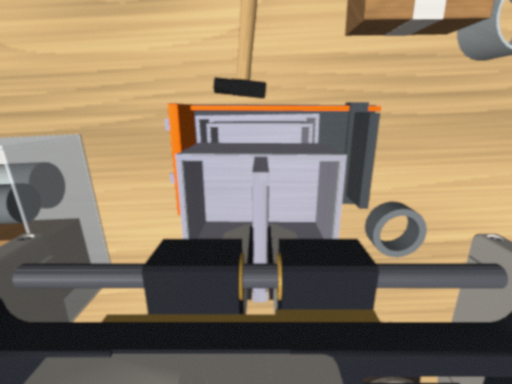

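```bash
python3 -m pendant '[{"dp":[-0.001,0,0.02],"rotation":[0,0,0],"fingers":1},{"dp":[-0.001,0,0.05],"rotation":[0,0,0],"fingers":1},{"dp":[-0.001,0,0.08],"rotation":[0,0,0],"fingers":1},{"dp":[-0.001,0,0.10],"rotation":[0,0,0],"fingers":1},{"dp":[-0.001,0,0.11],"rotation":[0,0,0],"fingers":1},{"dp":[-0.001,0,0.11],"rotation":[0,0,0],"fingers":1}]'
python3 - <<'E'
from h import *
st()
for n,w in(('scene',(80,250)),('side',(80,180)),('wrist',(0,0))):
  a=arm.get_image(n)
  if w[0]: a=cv2.resize(a[w[0]:w[0]+120,w[1]:w[1]+140],(700,600),interpolation=cv2.INTER_CUBIC)
  cv2.imwrite(f'pics/{n}9.png',a)
E
```

```text
clock: 20.8
position: [0.5203, 0.2436, 0.2188]
ee_rot: [2.17, -2.27, -0.002]
force: [-0.0, -0.6, -2.7]
width: 0.091
t 20.8 p [0.5203 0.2436 0.2188] yaw -92.57 tz [-0.001  0.    -1.   ] F [-0.02 -0.6  -2.7 ] w 0.091 q [-1.09  0.41  0.79  1.72 -0.31  1.14 -1.82]
```

View pics/scene9.png

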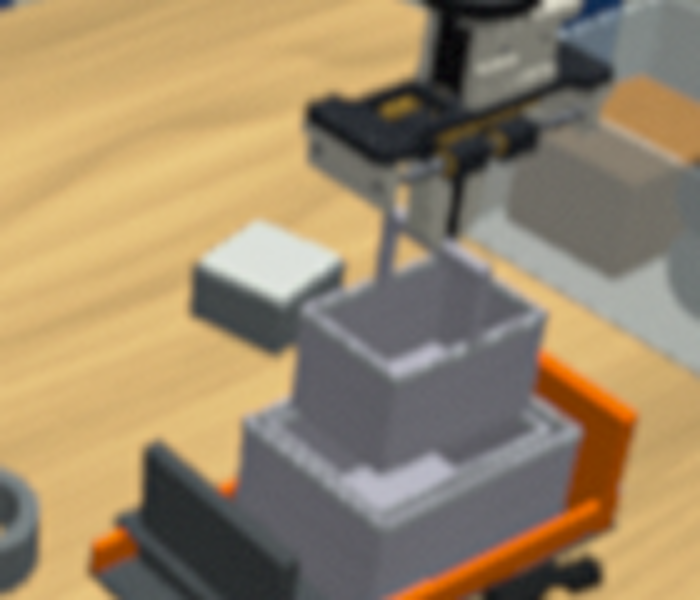

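View pics/side9.png

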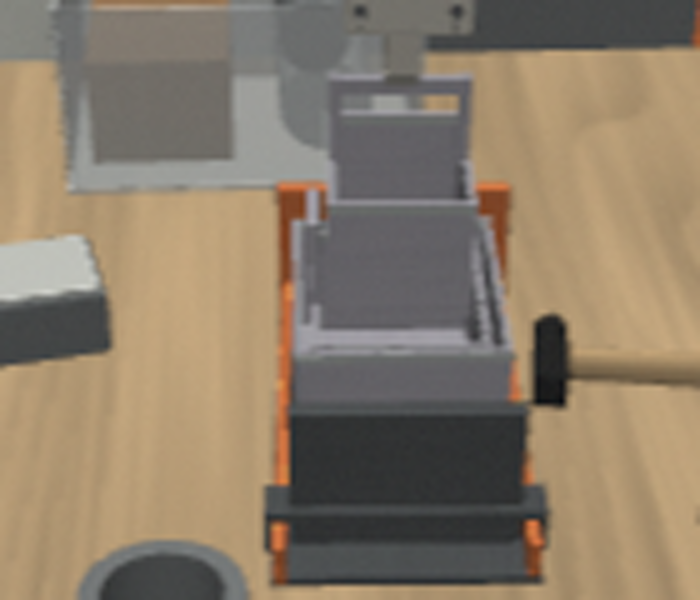

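View pics/wrist9.png

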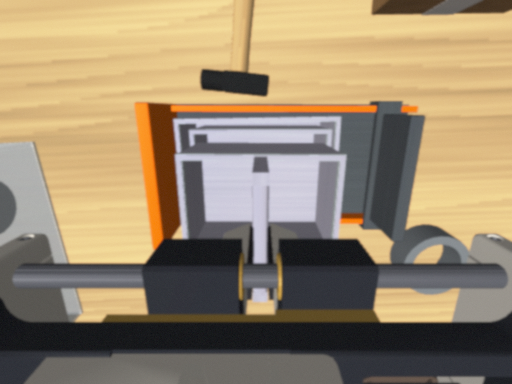

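```bash
python3 -m pendant '[{"dp":[0,0,0.01],"rotation":[0,0,0],"fingers":1},{"dp":[0,0,0.025],"rotation":[0,0,0],"fingers":1},{"dp":[0,0,0.04],"rotation":[0,0,0],"fingers":1},{"dp":[0,0,0.055],"rotation":[0,0,0],"fingers":1},{"dp":[0,0,0.07],"rotation":[0,0,0],"fingers":1},{"dp":[0,0,0.08],"rotation":[0,0,0],"fingers":1},{"dp":[0,0,0.086],"rotation":[0,0,0],"fingers":1},{"dp":[0,0,0.089],"rotation":[0,0,0],"fingers":1},{"dp":[0,0,0.090],"rotation":[0,0,0],"fingers":1},{"dp":[0,0,0.091],"rotation":[0,0,0],"fingers":1}]'
python3 - <<'E'
from h import *
st()
E
```

```text
clock: 22.2
position: [0.5213, 0.2444, 0.1291]
ee_rot: [-2.171, 2.269, 0.001]
force: [0.1, -0.6, -2.7]
width: 0.09
t 22.2 p [0.5213 0.2444 0.1291] yaw -92.54 tz [ 0.001  0.001 -1.   ] F [ 0.07 -0.56 -2.71] w 0.09 q [-1.04  0.5   0.73  1.83 -0.4   0.96 -1.75]
```

```bash
python3 -m pendant '[{"dp":[0,0,0.001],"rotation":[0,0,0],"fingers":1},{"dp":[0,0,0.002],"rotation":[0,0,0],"fingers":1},{"dp":[0,0,0.003],"rotation":[0,0,0],"fingers":1},{"dp":[0,0,0.004],"rotation":[0,0,0],"fingers":1},{"dp":[0,0,0.005],"rotation":[0,0,0],"fingers":1},{"dp":[0,0,0.005],"rotation":[0,0,0],"fingers":1}]'
python3 - <<'E'
from h import *
st()
E
```

```text
clock: 22.95
position: [0.5213, 0.2444, 0.124]
ee_rot: [-2.171, 2.269, 0.001]
force: [-0.1, 0.4, -2.4]
width: 0.089
t 22.95 p [0.5213 0.2444 0.124 ] yaw -92.54 tz [ 0.001  0.001 -1.   ] F [-0.14  0.44 -2.42] w 0.089 q [-1.03  0.51  0.72  1.84 -0.41  0.95 -1.74]
```

```bash
python3 -m pendant '[{"dp":[0,0,0.001],"rotation":[0,0,0],"fingers":1},{"dp":[0,0,0.001],"rotation":[0,0,0],"fingers":1},{"dp":[0,0,0.002],"rotation":[0,0,0],"fingers":1},{"dp":[0,0,0.002],"rotation":[0,0,0],"fingers":1}]'
python3 - <<'E'
from h import *
st()
E
```

```text
clock: 23.45
position: [0.5216, 0.2444, 0.1236]
ee_rot: [-2.169, 2.268, 0.002]
force: [-5.9, -2.3, 15.7]
width: 0.091
t 23.45 p [0.5216 0.2444 0.1236] yaw -92.55 tz [ 0.001  0.003 -1.   ] F [-5.95 -2.28 15.67] w 0.091 q [-1.03  0.51  0.72  1.84 -0.41  0.95 -1.74]
```

```bash
python3 -m pendant '[{"dp":[0,0,0],"rotation":[0,0,0],"fingers":1},{"dp":[0,0,0],"rotation":[0,0,0],"fingers":0.6},{"dp":[0,0,0],"rotation":[0,0,0],"fingers":0.4},{"dp":[0,0,0],"rotation":[0,0,0],"fingers":0.2},{"dp":[0,0,0],"rotation":[0,0,0],"fingers":0.2},{"dp":[0,0,-0.01],"rotation":[0,0,0],"fingers":0.2},{"dp":[0,0,-0.04],"rotation":[0,0,0],"fingers":0.2},{"dp":[0,0,-0.09],"rotation":[0,0,0],"fingers":0.4},{"dp":[0,0,-0.15],"rotation":[0,0,0],"fingers":1},{"dp":[0,0,-0.19],"rotation":[0,0,0],"fingers":1},{"dp":[0,0,-0.20],"rotation":[0,0,0],"fingers":1},{"dp":[0,0,-0.20],"rotation":[0,0,0],"fingers":1}]'
python3 - <<'E'
from h import *
st()
p=arm.camera_params('wrist');a=arm.get_image('wrist');cv2.imwrite('pics/wrist10.png',a);np.save('w10.npy',p,allow_pickle=True)
a=arm.get_image('side');cv2.imwrite('pics/side10.png',cv2.resize(a[100:210,200:330],(709,600),interpolation=cv2.INTER_CUBIC))
E
```

```text
clock: 24.95
position: [0.5214, 0.2438, 0.3239]
ee_rot: [-2.169, 2.268, 0.002]
force: [-1.2, 0.5, -0.0]
width: 0.005
t 24.95 p [0.5214 0.2438 0.3239] yaw -92.55 tz [ 0.002  0.003 -1.   ] F [-1.2   0.45 -0.04] w 0.005 q [-1.12  0.33  0.83  1.55 -0.25  1.36 -1.88]
```

View pics/wrist10.png

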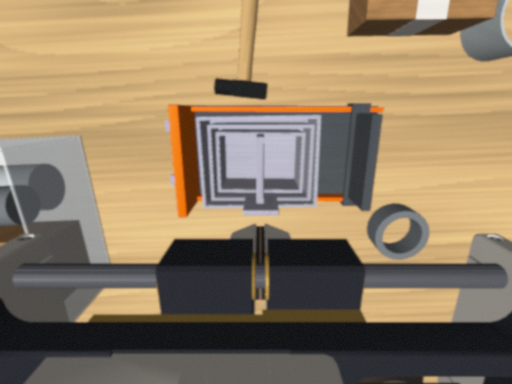

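View pics/side10.png

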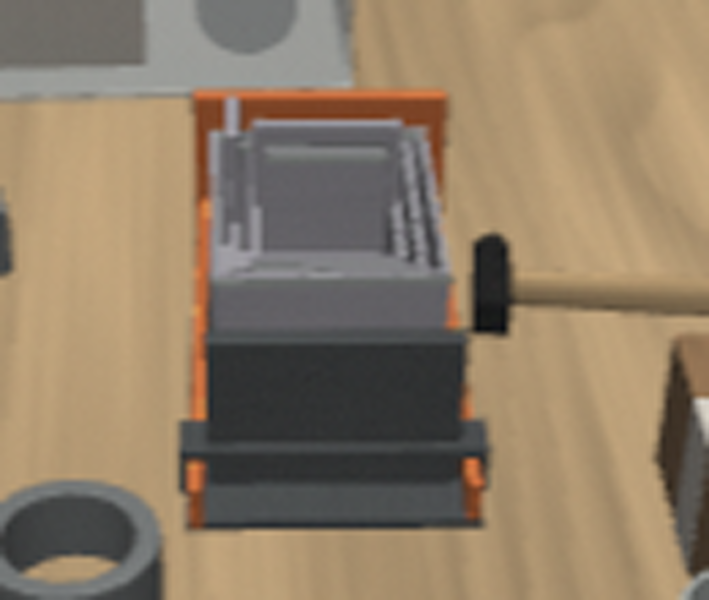

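Run:
```python
from h import *
go(.512,.03,.30,-2.4)
s=arm.observe();R=Ro.from_rotvec(s["ee_rot"]);print((R.inv()*Ro.from_euler('zyx',[0,0,0])).as_rotvec()*0)
p=np.load('w10.npy',allow_pickle=True).item()
a=cv2.imread('pics/wrist10.png');cv2.imwrite('pics/w10z.png',cv2.resize(a[90:230,150:400],(800,448),interpolation=cv2.INTER_CUBIC))
```

```text
dp [ 0.2139 -0.0009  0.0219] rot [2.0000e-03 1.0000e-03 1.5682e+00]
[ 0. -0. -0.]
```

View pics/w10z.png

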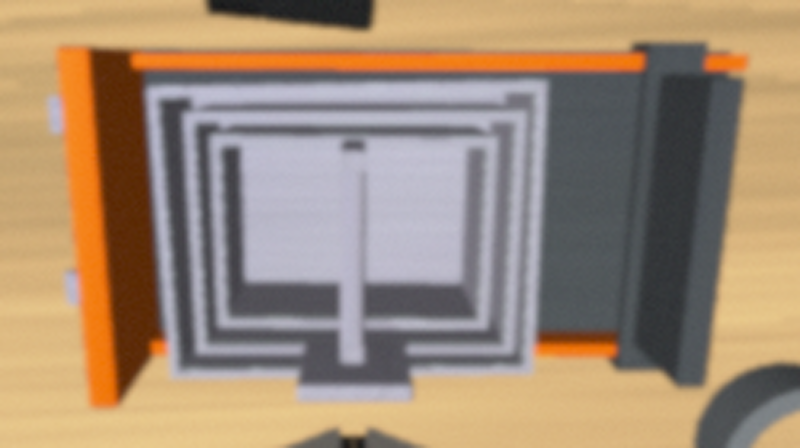

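```bash
python3 - <<'E'
from h import *
p=np.load('w10.npy',allow_pickle=True).item()
f=lambda x,y,z:plane('wrist',((x+.5)/3.2-.5+150,(y+.5)/3.2-.5+90),z,p)
print('wall',f(93,48,.105),f(120,400,.105));print('stop out',f(742,78,.106),f(703,384,.106),'in',f(711,76,.106),f(678,382,.106))
E
python3 -m pendant '[{"dp":[0.02,0,0],"rotation":[0,0,-0.13],"fingers":1},{"dp":[0.05,0,0],"rotation":[0,0,-0.29],"fingers":1},{"dp":[0.08,0,0],"rotation":[0,0,-0.46],"fingers":1},{"dp":[0.11,0,0],"rotation":[0,0,-0.63],"fingers":1},{"dp":[0.14,0,0],"rotation":[0,0,-0.8],"fingers":1},{"dp":[0.17,0,0],"rotation":[0,0,-0.97],"fingers":1},{"dp":[0.19,0,0],"rotation":[0,0,-1.14],"fingers":1},{"dp":[0.205,0,0.01],"rotation":[0,0,-1.31],"fingers":1},{"dp":[0.214,-0.001,0.02],"rotation":[0,0,-1.48],"fingers":1},{"dp":[0.214,-0.001,0.022],"rotation":[0,0,-1.573],"fingers":1},{"dp":[0.214,-0.001,0.022],"rotation":[0,0,-1.573],"fingers":1},{"dp":[0.214,-0.001,0.022],"rotation":[0,0,-1.573],"fingers":1}]'
python3 - <<'E'
from h import *
st();go(.5115,.03,.068,-2.4)
E
```

```text
wall [0.61139156 0.35419015] [0.4469094  0.36284291]
stop out [0.58596147 0.07142173] [0.44321358 0.07813758] in [0.58742166 0.08501444] [0.44478432 0.09031599]
clock: 26.55
position: [0.5118, 0.03, 0.2994]
ee_rot: [-3.139, 0.07, 0.003]
force: [0.9, 1.0, 0.4]
width: 0.006
t 26.55 p [0.5118 0.03   0.2994] yaw -2.54 tz [-0.002  0.002 -1.   ] F [0.87 0.95 0.37] w 0.006 q [-0.68  0.19  0.63  1.73 -0.12  1.26 -0.06]
dp [1.000e-04 4.000e-04 2.314e-01] rot [-0.0014  0.0016 -0.0024]
```

```bash
python3 -m pendant '[{"dp":[0,0.003,0.04],"rotation":[0,0,0],"fingers":1},{"dp":[0,0.003,0.09],"rotation":[0,0,0],"fingers":1},{"dp":[0,0.003,0.14],"rotation":[0,0,0],"fingers":1},{"dp":[0,0.003,0.19],"rotation":[0,0,0],"fingers":1},{"dp":[0,0.003,0.22],"rotation":[0,0,0],"fingers":1},{"dp":[0,0.003,0.231],"rotation":[0,0,0],"fingers":1},{"dp":[0,0.003,0.231],"rotation":[0,0,0],"fingers":1},{"dp":[0,0.003,0.231],"rotation":[0,0,0],"fingers":1}]'
python3 - <<'E'
from h import *
st();go(.513,.065,.068,-2.5);go(.5155,.125,.068,-2.5)
a=arm.get_image('side');cv2.imwrite('pics/side11.png',cv2.resize(a[80:240,180:360],(675,600),interpolation=cv2.INTER_CUBIC))
E
```

```text
clock: 27.55
position: [0.5123, 0.0275, 0.0696]
ee_rot: [-3.139, 0.07, -0.001]
force: [0.2, 0.8, -0.5]
width: 0.003
t 27.55 p [0.5123 0.0275 0.0696] yaw -2.55 tz [ 0.001  0.002 -1.   ] F [ 0.18  0.76 -0.54] w 0.003 q [-0.55  0.45  0.53  2.03 -0.34  0.74  0.14]
dp [-0.001  -0.0375  0.0017] rot [-0.002  -0.0004 -0.0009]
dp [-0.0012 -0.0975  0.0018] rot [-0.002  -0.0004 -0.0009]
```

View pics/side11.png

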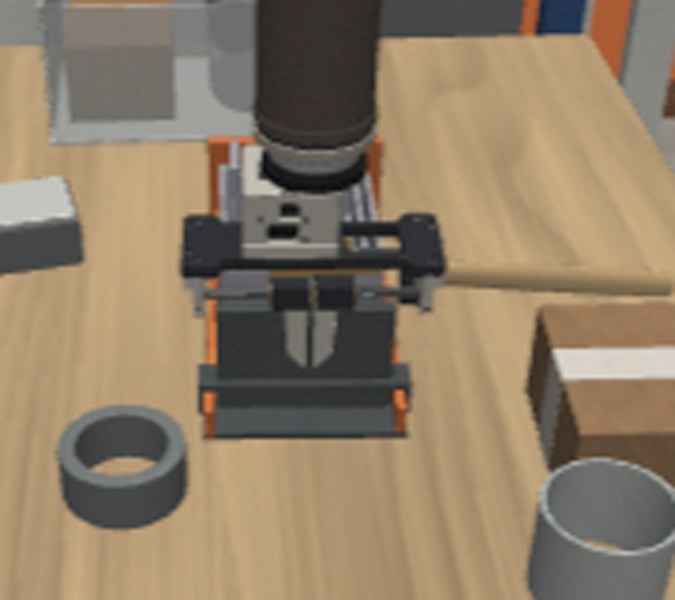

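```bash
python3 -m pendant '[{"dp":[-0.001,-0.01,0.001],"rotation":[0,0,0],"fingers":1},{"dp":[-0.001,-0.02,0.001],"rotation":[0,0,0],"fingers":1},{"dp":[-0.001,-0.028,0.001],"rotation":[0,0,0],"fingers":1},{"dp":[-0.001,-0.034,0.001],"rotation":[0,0,0],"fingers":1},{"dp":[-0.001,-0.04,0.001],"rotation":[0,0,0],"fingers":1},{"dp":[-0.001,-0.046,0.001],"rotation":[0,0,0],"fingers":1},{"dp":[-0.001,-0.052,0.001],"rotation":[0,0,0],"fingers":1},{"dp":[-0.001,-0.058,0.001],"rotation":[0,0,0],"fingers":1},{"dp":[-0.001,-0.064,0.001],"rotation":[0,0,0],"fingers":1}]'
python3 - <<'E'
from h import *
st()
E
```

```text
clock: 28.72
position: [0.5143, 0.0919, 0.0687]
ee_rot: [-3.139, 0.07, -0.001]
force: [-0.1, -2.8, -0.6]
width: 0.003
t 28.73 p [0.5143 0.0919 0.0687] yaw -2.55 tz [ 0.001  0.002 -1.   ] F [-0.08 -2.79 -0.56] w 0.003 q [-0.67  0.47  0.53  2.01 -0.34  0.75  0.02]
```

```bash
python3 -m pendant '[{"dp":[0,-0.006,0],"rotation":[0,0,0],"fingers":1},{"dp":[0,-0.012,0],"rotation":[0,0,0],"fingers":1},{"dp":[0,-0.018,0],"rotation":[0,0,0],"fingers":1},{"dp":[0,-0.023,0],"rotation":[0,0,0],"fingers":1},{"dp":[0,-0.028,0],"rotation":[0,0,0],"fingers":1},{"dp":[0,-0.031,0],"rotation":[0,0,0],"fingers":1},{"dp":[0,-0.034,0],"rotation":[0,0,0],"fingers":1},{"dp":[0,-0.037,0],"rotation":[0,0,0],"fingers":1},{"dp":[0,-0.040,0],"rotation":[0,0,0],"fingers":1},{"dp":[0,-0.043,0],"rotation":[0,0,0],"fingers":1}]'
python3 - <<'E'
from h import *
st()
E
```

```text
clock: 29.98
position: [0.5161, 0.1327, 0.0688]
ee_rot: [3.141, -0.073, 0.001]
force: [0.9, -9.5, 0.8]
width: 0.004
t 29.98 p [0.5161 0.1327 0.0688] yaw -2.65 tz [ 0. -0. -1.] F [ 0.87 -9.5   0.76] w 0.004 q [-0.74  0.48  0.53  1.98 -0.35  0.76 -0.05]
```

Force rose to 9.5 N: the box is now being pushed. About 20 mm left.

```bash
python3 -m pendant '[{"dp":[0,-0.003,0],"rotation":[0,0,0],"fingers":1},{"dp":[0,-0.006,0],"rotation":[0,0,0],"fingers":1},{"dp":[0,-0.009,0],"rotation":[0,0,0],"fingers":1},{"dp":[0,-0.011,0],"rotation":[0,0,0],"fingers":1},{"dp":[0,-0.013,0],"rotation":[0,0,0],"fingers":1},{"dp":[0,-0.015,0],"rotation":[0,0,0],"fingers":1}]'
python3 - <<'E'
from h import *
st()
E
```

```text
clock: 30.72
position: [0.5166, 0.1445, 0.0688]
ee_rot: [3.137, -0.077, -0.0]
force: [0.1, -11.7, 2.4]
width: 0.002
t 30.73 p [0.5166 0.1445 0.0688] yaw -2.8 tz [-0.    -0.003 -1.   ] F [  0.07 -11.7    2.35] w 0.002 q [-0.76  0.49  0.53  1.97 -0.34  0.77 -0.08]
```

```bash
python3 -m pendant '[{"dp":[0,-0.004,0],"rotation":[0,0,0],"fingers":1},{"dp":[0,-0.006,0],"rotation":[0,0,0],"fingers":1},{"dp":[0,-0.008,0],"rotation":[0,0,0],"fingers":1},{"dp":[0,-0.009,0],"rotation":[0,0,0],"fingers":1}]'
python3 - <<'E'
from h import *
st()
E
```

```text
clock: 31.22
position: [0.5168, 0.1502, 0.0689]
ee_rot: [3.134, -0.081, -0.001]
force: [-1.0, -13.4, 4.5]
width: 0.004
t 31.23 p [0.5168 0.1502 0.0689] yaw -2.95 tz [-0.001 -0.007 -1.   ] F [ -1.04 -13.38   4.48] w 0.004 q [-0.77  0.49  0.53  1.97 -0.34  0.77 -0.09]
```

```bash
python3 -m pendant '[{"dp":[0,-0.004,0],"rotation":[0,0,0],"fingers":1},{"dp":[0,-0.0055,0],"rotation":[0,0,0],"fingers":1},{"dp":[0,-0.007,0],"rotation":[0,0,0],"fingers":1}]'
python3 - <<'E'
from h import *
st()
E
```

```text
clock: 31.6
position: [0.5169, 0.1537, 0.0689]
ee_rot: [3.13, -0.085, -0.003]
force: [0.0, -13.5, 4.5]
width: 0.006
t 31.6 p [0.5169 0.1537 0.0689] yaw -3.1 tz [-0.002 -0.01  -1.   ] F [  0.03 -13.45   4.51] w 0.006 q [-0.78  0.5   0.54  1.96 -0.34  0.78 -0.11]
```

Run:
```python
from h import *
go(.517,.159,.0685,-2.5)
a=arm.get_image('scene');cv2.imwrite('pics/scene12.png',cv2.resize(a[110:230,260:400],(700,600),interpolation=cv2.INTER_CUBIC))
```

```text
dp [-0.0002 -0.0053  0.0004] rot [ 0.0101  0.0014 -0.0105]
```

View pics/scene12.png

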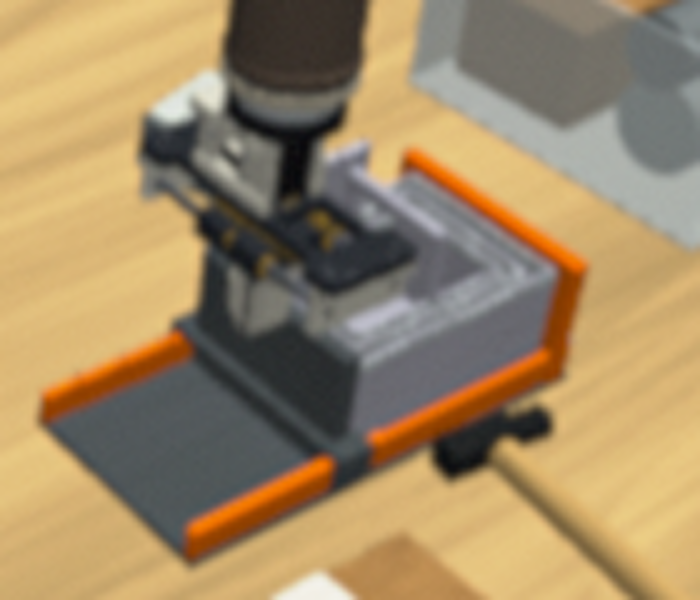

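```bash
python3 -m pendant '[{"dp":[0,-0.004,0],"rotation":[0.01,0,-0.01],"fingers":1},{"dp":[0,-0.005,0],"rotation":[0.01,0,-0.01],"fingers":1},{"dp":[0,-0.006,0],"rotation":[0.01,0,-0.01],"fingers":1}]'
python3 - <<'E'
from h import *
st()
E
```

```text
clock: 32.02
position: [0.517, 0.1541, 0.0689]
ee_rot: [3.135, -0.076, -0.004]
force: [-0.8, -21.3, 6.4]
width: 0.0
t 32.02 p [0.517  0.1541 0.0689] yaw -2.78 tz [-0.003 -0.006 -1.   ] F [ -0.78 -21.28   6.37] w 0.0 q [-0.78  0.49  0.53  1.96 -0.34  0.78 -0.1 ]
```

```bash
python3 -m pendant '[{"dp":[0,-0.006,0],"rotation":[0.006,0,-0.005],"fingers":1},{"dp":[0,-0.0075,0],"rotation":[0.006,0,-0.005],"fingers":1},{"dp":[0,-0.0085,0],"rotation":[0.006,0,-0.005],"fingers":1},{"dp":[0,-0.0085,0],"rotation":[0.006,0,-0.005],"fingers":1}]'
python3 - <<'E'
from h import *
st()
E
```

```text
clock: 32.52
position: [0.5169, 0.1542, 0.0689]
ee_rot: [3.133, -0.078, -0.006]
force: [-2.3, -27.4, 10.0]
width: 0.009
t 32.52 p [0.5169 0.1542 0.0689] yaw -2.87 tz [-0.004 -0.008 -1.   ] F [ -2.34 -27.44  10.01] w 0.009 q [-0.78  0.5   0.53  1.96 -0.34  0.78 -0.1 ]
```

```bash
python3 -m pendant '[{"dp":[0,0.003,0],"rotation":[0,0,0],"fingers":1},{"dp":[0,0.015,0],"rotation":[0,0,0],"fingers":1},{"dp":[0,0.04,0],"rotation":[0,0,0],"fingers":1},{"dp":[0,0.08,0],"rotation":[0,0,0],"fingers":1},{"dp":[0,0.11,-0.03],"rotation":[0,0,0],"fingers":1},{"dp":[0,0.13,-0.08],"rotation":[0,0,0],"fingers":1},{"dp":[0,0.13,-0.14],"rotation":[0,0,0],"fingers":1},{"dp":[0,0.13,-0.2],"rotation":[0,0,0],"fingers":1},{"dp":[0,0.13,-0.25],"rotation":[0,0,0],"fingers":1},{"dp":[0,0.13,-0.25],"rotation":[0,0,0],"fingers":1},{"dp":[0,0.13,-0.25],"rotation":[0,0,0],"fingers":1}]'
python3 - <<'E'
from h import *
st()
p=arm.camera_params('wrist');cv2.imwrite('pics/wrist13.png',arm.get_image('wrist'))
a=arm.get_image('scene');cv2.imwrite('pics/scene13f.png',a);cv2.imwrite('pics/scene13.png',cv2.resize(a[110:230,260:400],(700,600),interpolation=cv2.INTER_CUBIC))
a=arm.get_image('side');cv2.imwrite('pics/side13.png',a)
E
```

```text
clock: 33.9
position: [0.511, 0.0267, 0.3193]
ee_rot: [3.134, -0.077, -0.007]
force: [-0.4, 0.3, -0.2]
width: 0.004
t 33.9 p [0.511  0.0267 0.3193] yaw -2.81 tz [-0.005 -0.007 -1.   ] F [-0.41  0.27 -0.21] w 0.004 q [-0.71  0.18  0.67  1.69 -0.11  1.31 -0.07]
```

View pics/scene13.png

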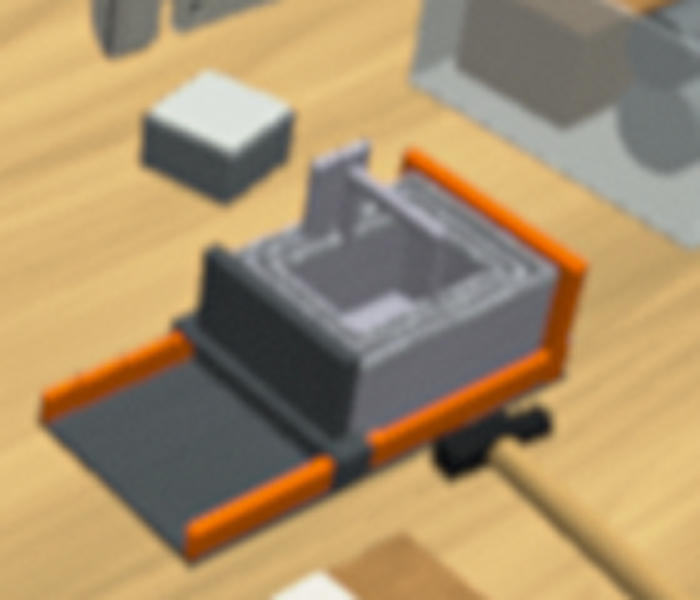

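View pics/wrist13.png

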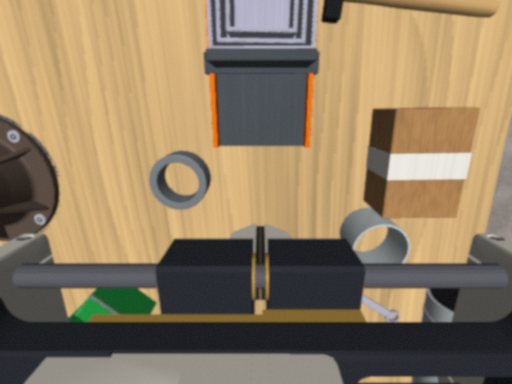

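View pics/side13.png

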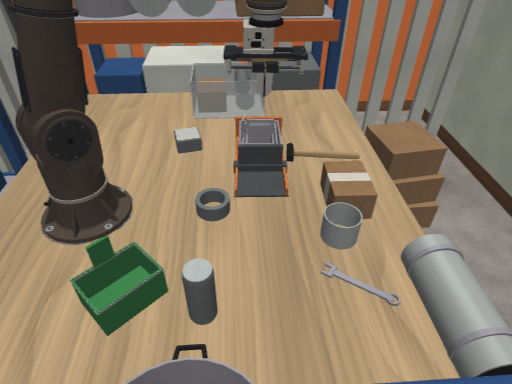

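Run:
```python
from h import *
go(.515,.185,.36,-2.4)
```

```text
dp [-0.0038 -0.1583 -0.0427] rot [ 0.0085  0.0062 -0.0078]
```

```bash
python3 -m pendant '[{"dp":[0,-0.03,-0.02],"rotation":[0.008,0.006,-0.008],"fingers":1},{"dp":[-0.004,-0.08,-0.04],"rotation":[0.008,0.006,-0.008],"fingers":1},{"dp":[-0.004,-0.13,-0.04],"rotation":[0.008,0.006,-0.008],"fingers":1},{"dp":[-0.004,-0.158,-0.043],"rotation":[0.008,0.006,-0.008],"fingers":1},{"dp":[-0.004,-0.158,-0.043],"rotation":[0.008,0.006,-0.008],"fingers":1},{"dp":[-0.004,-0.158,-0.043],"rotation":[0.008,0.006,-0.008],"fingers":1}]'
python3 - <<'E'
from h import *
st()
p=arm.camera_params('wrist');a=arm.get_image('wrist');np.save('w14.npy',p,allow_pickle=True);cv2.imwrite('pics/wrist14.png',a)
print(proj('wrist',[(.52,.3587,.105),(.52,.1637,.105)],p))
cv2.imwrite('pics/w14z.png',cv2.resize(a[60:230,180:340],(564,600),interpolation=cv2.INTER_CUBIC))
E
```

```text
clock: 34.8
position: [0.5147, 0.1836, 0.3595]
ee_rot: [3.139, -0.067, -0.002]
force: [0.3, -0.3, -0.4]
width: 0.003
t 34.8 p [0.5147 0.1836 0.3595] yaw -2.45 tz [-0.001 -0.002 -1.   ] F [ 0.32 -0.33 -0.37] w 0.003 q [-0.9   0.23  0.59  1.54 -0.13  1.42 -0.34]
[[258.71204937  37.80095169]
 [264.10633172 171.99994345]]
```

View pics/w14z.png

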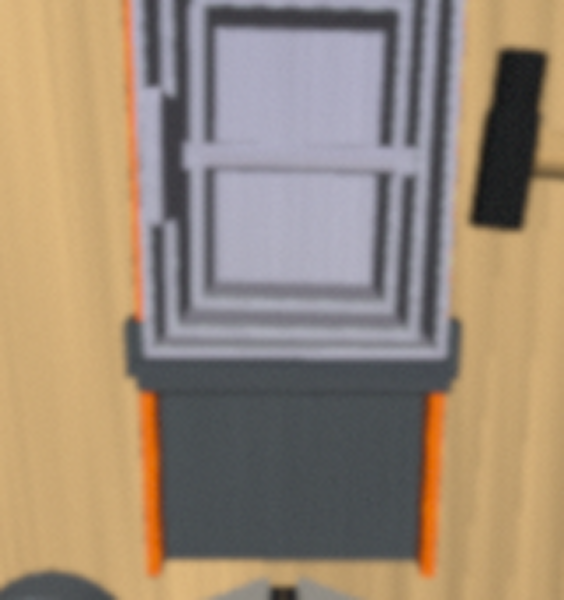

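Run:
```python
from h import *
a=cv2.imread('pics/wrist14.png')
cv2.imwrite('pics/w14y.png',cv2.resize(a[15:175,190:330],(525,600),interpolation=cv2.INTER_CUBIC))
```

```text
(no output)
```

View pics/w14y.png

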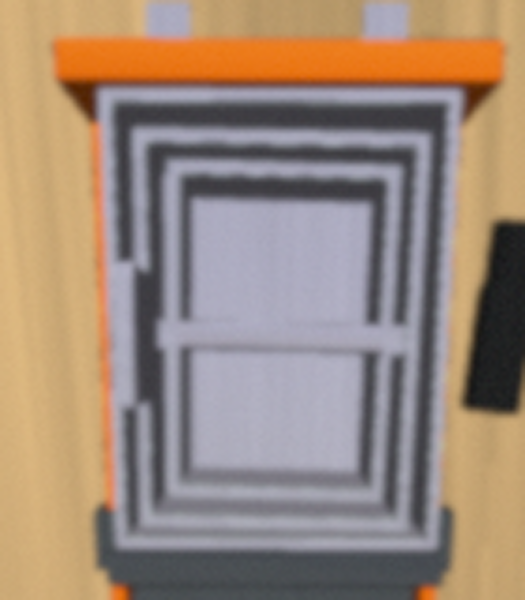

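```bash
python3 -c "
from cell import arm
print(arm.sign_off(), arm.observe()['clock'])"
```

```text
the job is handed in; nothing more can be done
the job is handed in; nothing more can be done
```

The job is handed in: the three boxes are nested in the bay and the stop is closed up against them. It took about 35 s of the 72 s.

- **Middle box:** I lifted it by its lug and lowered it into the largest box. It touched the floor at the height it should, with about 5 N of contact force.
- **Small box:** I lifted it by its handle bar and lowered it into the middle box. It also touched at the expected height, with about 16 N, a firmer touch than the first.
- **Stop:** I pushed it at mid-width with the closed fingers. The force was about 3 N free and 10–13 N with the boxes moving. It then rose to 27 N while the tool moved only about 0.1 mm more, at the position I had worked out for a snug fit. I took that as snug and backed the arm off, and it now touches nothing.

**Last checks:** The final overhead picture shows all three rims square to each other with gaps all round. The largest box sits against the end wall at one end and the stop at the other. In the side picture, taken just after the push, the other things on the table, including the green look-alike, look to be where they were.

Nothing failed. One check disagreed slightly: the gripper read about 8 mm on the 10 mm handle bar, but the grip held. I did not read the stop's joint value directly.

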